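Clamp the bare test tile in the decorating stand's locking forceps

TASK

The locking forceps on the decorating stand are parked shut and empty. Unlock them by pressing the free handle sideways off its ratchet teeth (straight down, since they lie flat) and letting it out all the way, then stand the bare, unglazed test tile upright on the white plaster rest, slid in between the open jaws, and let go of it. Close the free handle by feel, click by click, and leave it locked on about the second click after the jaws meet the tile, so that they hold it firmly but gently: bisque cracks if it is squeezed hard. Do not force the handles, and leave the glazed tiles, the jar and the bowl where they are.

Things in the scene. Friction and masses are not known exactly. Their poses are not given: they have to be found in the camera images.
- stand: Decorating stand fixed to the bench: grey base 245 x 100 x 14 mm, white plaster rest block and, lying flat 87 mm above the bench, steel locking forceps like scissors, 200 mm long, nothing higher than 98 mm. Origin: on the bench under the hinge pin. Stand x points from the finger rings to the jaw tips, y to its left (the free ring's side), z up. One shank is screwed to the stand; the other is free.
- tile_seat (a point): Point on top of the plaster rest midway between the open jaw pads: where the middle of the tile's foot belongs. In the stand's frame x 62, y -1.4, z 45 mm. The rest is level, x 30 to 125, y -34 to 32 mm, top at z 45.
- rest_front (a point): Point on top of the rest in front of the jaw tips, 37 mm from tile_seat along stand +x. The tile's foot is too wide to be lowered between the jaws: set it down here, then slide it along stand -x to tile_seat.
- fixed_pad (a point): Middle of the inner face of the fixed jaw's black rubber pad (22 mm long along x, 12 mm high: z 81 to 93 mm), on the stand's +y side of the gap, facing -y. The jaws end at stand x 71 mm.
- moving_pad (a point): Middle of the inner face of the moving jaw's black pad, same size, on the stand's -y side of the gap. The gap is 14.7 mm wide when open. Closing the handles moves this pad towards the fixed one at half the free ring's speed.
- fixed_ring (a point): Centre of the finger ring of the fixed shank, on the stand's -y side: steel ring 24 mm outside, 13 mm inside, 5 mm thick, 87 mm above the bench.
- free_ring (a point): Centre of the finger ring of the free shank, same size and height, 122 mm from the hinge. It is 51 mm from fixed_ring when fully open (rests on a stop), about 38 as parked. Closing moves it along stand -y. A light spring (1 to 2 N at the ring) opens it. To feel the jaws close, push its outer side. A fingertip pressed on its top drags it along by friction.
- ratchet (a point): The ratchet between the shanks, 98 mm from the hinge. It takes hold once the rings are within 44 mm, clicks about every 3 mm of ring travel and stops the handle from opening. RELEASE: bend the free ring straight down 3.5 mm or more (8 to 10 N; end stop at 7 mm, 17 N) and, held down, move it 14 mm out along stand +y; if it rises before it is some 7 mm out it catches again.
- free_half: The moving half of the forceps (origin: hinge pin). CLOSING, force at the ring: 4 to 6 N up to each click, then a drop. With the jaws on the tile it grows about 1 N per mm, and each click clamps some 4 N harder. Pushed slowly to about 12 N, then let back slowly onto the last click (up to 3 mm), the jaws hold with 4 to 8 N; 17 N on the ring is far too much.
- bare_tile: Bare bisque test tile, pale cream all over, standing: foot 36 x 34 mm, 9 mm high, with an upright slab 36 mm wide (tile x), 90 mm high in all. Hand rolled: the slab is 5 to 10 mm thick, different every time; it spans tile y from +2.6 mm to between -2.6 and -7.6. 0.1 kg. Origin: middle of the underside, z up. Either face may look at the moving jaw.
- blue_tile: A test tile of the same size, glazed dark blue on its upper half, on the ware board; leave alone. Origin: middle of the underside.
- green_tile: The same, glazed dark green; leave alone.
- ware_board: Wooden board 250 x 110 mm, 18 mm thick, fixed on the bench; the three tiles stand on it in a row along its x, 75 mm apart, in any order. Origin: centre of its underside.
- glaze_jar: Small brown glaze jar with a white cap, 48 mm across, 58 mm high; leave alone. Origin: centre of the underside.
- dip_bowl: Small white bowl, 72 mm across, 34 mm high; leave alone. Origin: centre of the underside.
Mind the look-alikes: they are no part of the job. Leave any pink or yellow look-alike of the bare_tile alone.

How it is judged:
By the outcome, as a careful person would: the job done as asked, in the order asked, and still so for the second after the job is handed in, with the robot touching nothing.
It also fails if it takes over 64 s, if anything falls off the work surface, if the arm or the gripper's body presses on something with over 40 N, if the wrist force passes 120 N, or if a joint passes its speed limit or range.

ROBOT

A 6-joint arm with a two-finger parallel gripper is mounted at the origin on the work surface. World frame = base frame: x ahead of the robot, y to its left, z up, the work surface at z = 0. Lengths are in m, angles in rad, forces in N, time in s.
With the tool pointing down it reaches from about 0.35 to 0.975 m from the base axis. Payload 4.9 kg.
Tool frame: the origin (TCP) lies at the very end of the fingers, on their centre line; the grasp point (between the pads) lies 19 mm behind it (manip.hold_point_z is the distance from the TCP to the grasp point, in m); z points along the fingers, x is the direction in which the jaws open and shut, and the axes are right-handed (so a half turn about z gives the same grasp; the last joint's range is limited). The gripper opens to 85 mm and grips with 20 to 120 N. Pads are 22 mm wide; open, the fingers measure 114 mm over their backs; the gripper's body (76 mm by 85 mm) begins 54 mm behind the grasp point. The pads swing forward as they close: fully open they stand 13 mm farther back than shut.
Start: joints at [0.995, 0.053, 1.613, -0, 1.476, -0.119], TCP at [0.276, 0.561, 0.199] pointing down, gripper open.
Joint ranges: [-3.01, 3.01], [-1.01, 2.22], [0.06, 2.58], [-1.02, 4.17], [0.09, 2.62], [-3.14, 3.14]. Speed limits (rad/s): [2.57, 2.57, 3.14, 3.14, 3.14, 3.14].

INTERFACE

Orientations are given as a unit quaternion [w, x, y, z].
In Python, from plant import manip gives the robot as it stands.
- The arm moves only by the shell command python3 -m handwheel 'ROWS' [OPENING]. ROWS is JSON, a list of rows, each an object of numbers: "dx", "dy", "dz": the shift along the tool's x, y, z in m; "ax", "ay", "az": the turn, a rotation vector about the tool's x, y, z in rad. In form: [{"dx": .., "dy": .., "dz": .., "ax": .., "ay": .., "az": ..}, ...]. A call has 1 to 5 rows; each row is the pose to reach, as a shift and turn from the pose commanded when the call began, along the tool's axes at that moment; what a row does not reach only later rows make up. A row lasts 1/8 s, in which the tool goes at most 62.5 mm and 10.7 degrees, less where a joint would pass 70% of its speed; a pose out of reach is approached as far as the arm can. A call with a gripper value outside its range is refused whole. OPENING is the closure in counts, from 0 (fully open) to 255 (shut), set as the call begins (- or left out, the last holds). The fingers move at their own pace and stop on an object; the grip force is fixed at half the most. Time passes only in rows, so rows that repeat a pose let the fingers close. It gives the time, the measured TCP pose, the force and the opening at its end, in the units of the state.
- manip.state(): the state, without advancing time (a new reading comes with each control period).
- manip.grab_frame(name): name is "scene" or "top" or "wrist"; returns a dict with "image" (420x560x3 uint8, blue, green, red), "z_map" (420x560 float32, m along the optical axis (not along the pixel's ray), 0 where there is no reading), "K" (3x3 intrinsics, pixels), "xyz" and "rotation" of the camera in the world. Camera axes: x right, y up, looking along -z (the intrinsics and any distortion apply to the point x, -y, -z); pixel columns grow to the right and rows downward; lengths in m; the calibration is good to about 2 mm. The wrist camera is an equidistant fisheye: a pixel r from the principal point sees the ray r / f radians off the axis. A picture is of the moment at which its call begins.
- manip.job_done(): hands the job in, once; it reports no verdict.
The state is a dict: "time": time; "joint_pos": joint angles; "joint_vel": joint speeds; "joint_efforts": joint torques, N m; "tool_pos": TCP position; "tool_rot": TCP orientation; "contact_force": force on the tool from outside, world axes, zero at the start; "ft_torque": the same for the moment, N m; "gripper_width": opening from 0.0 (shut) to 1.0 (fully open).
Only numpy, scipy, OpenCV 4.12 (cv2) and the standard library are available. Lean on these libraries where they do the work, as an engineer would, in place of code of your own. Each camera call takes 0.05 s, during which the arm holds its last target.

## Working session

There is one attempt and no reset: what is moved stays moved. The work goes in short steps, Python scripts to look and compute and a shell command to move; the robot and the scene stay as the last step left them, time stands still between calls to the robot, and variables do not carry over. Pictures are saved under pics/ and viewed, and the job is handed in when it is done.

```bash
ls; mkdir -p pics
python3 - <<'E'
from plant import manip
import cv2,json
print(manip.state(), manip.hold_point_z)
for n in ("scene","top","wrist"):
    f=manip.grab_frame(n); cv2.imwrite(f"pics/{n}0.png",f["image"]); print(n,f["K"].tolist(),f["xyz"],f["rotation"])
    import numpy as np; np.savez(f"pics/{n}0.npz",**{k:np.array(v) for k,v in f.items()})
E
```

```text
pics
{'time': 0.0, 'joint_pos': array([ 9.95031882e-01,  5.33450909e-02,  1.61425398e+00,  2.52705733e-05,
        1.47598808e+00, -1.19009062e-01]), 'joint_vel': array([ 0.00099968,  0.00041645,  0.00014663, -0.00017491,  0.00128847,
       -0.00246872]), 'joint_efforts': array([-3.35508130e-04, -3.93697643e+01, -3.70170343e+01, -1.83739094e-04,
        6.97254945e-03, -1.14392984e-05]), 'tool_pos': array([0.27528151, 0.56036884, 0.19759428]), 'tool_rot': array([ 4.11581354e-04,  8.48834249e-01,  5.28658135e-01, -9.08437412e-04]), 'contact_force': array([-5.93642148e-04,  1.01373774e+00, -3.55094916e-01]), 'ft_torque': array([0.00381666, 0.03819105, 0.00897594]), 'gripper_width': 0.9994474810316988} 0.0187
scene [[405.70374705505935, 0.0, 275.2256102129598], [0.0, 405.70374705505935, 218.50680583620746], [0.0, 0.0, 1.0]] [ 1.07222187 -0.10695338  0.54031626] [0.71764053 0.35355706 0.26555929 0.53802206]
top [[414.38929206376406, 0.0, 273.76413108918416], [0.0, 414.38929206376406, 215.46280117274716], [0.0, 0.0, 1.0]] [0.43689637 0.03833656 0.82387303] [ 0.70969701  0.05359261 -0.03997434 -0.70132734]
wrist [[325.19226210127806, 0.0, 278.53129577307794], [0.0, 325.19226210127806, 215.76422288570564], [0.0, 0.0, 1.0]] [0.20291233 0.59578847 0.37348225] [ 0.83774908 -0.1349274  -0.08250324  0.52265121]
```

View pics/scene0.png

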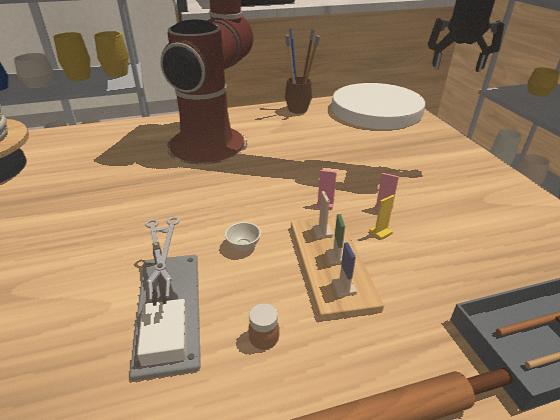

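View pics/top0.png

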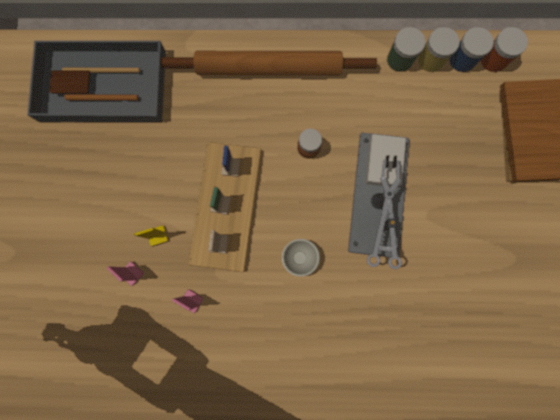

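View pics/wrist0.png

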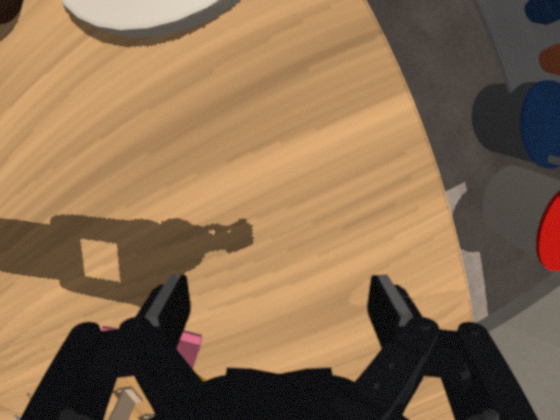

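The scene view shows the forceps stand at about (165,300) with its rings toward the robot. The bare tile is at the robot end of the board, about (325,215), followed by the green and blue tiles. In the top view the stand is at (382,195), the bare tile at (218,242) and the rings at (376,260) and (398,262).

```bash
cat > h.py <<'E'
import numpy as np,cv2
from scipy.spatial.transform import Rotation as R
def Rm(q): q=np.array(q); return R.from_quat([q[1],q[2],q[3],q[0]]).as_matrix()
def load(n): return dict(np.load(f"pics/{n}.npz"))
def ray(f,u,v):
    K=f["K"]; return Rm(f["rotation"])@np.array([(u-K[0,2])/K[0,0],-(v-K[1,2])/K[1,1],-1.])
def atz(f,u,v,z):
    d=ray(f,u,v); return f["xyz"]+d*(z-f["xyz"][2])/d[2]
def deproj(f,u,v): return f["xyz"]+ray(f,u,v)*f["z_map"][int(round(v)),int(round(u))]
def proj(f,p):
    c=Rm(f["rotation"]).T@(np.array(p)-f["xyz"]); K=f["K"]
    return K[0,2]+K[0,0]*c[0]/-c[2], K[1,2]-K[1,1]*c[1]/-c[2]
def crop(f,x0,y0,x1,y1,s,name):
    cv2.imwrite(f"pics/{name}.png",cv2.resize(np.asarray(f["image"])[y0:y1,x0:x1],None,fx=s,fy=s,interpolation=cv2.INTER_CUBIC))
E
python3 - <<'E'
from h import *
f=load("top0"); crop(f,340,125,420,275,4,"t0a"); crop(f,180,135,270,280,4,"t0b")
s=load("scene0"); crop(s,120,205,215,380,3,"s0a")
E
```

```text
(no output)
```

View pics/t0a.png

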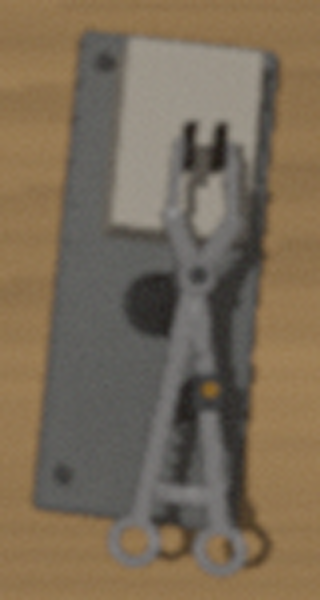

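View pics/t0b.png

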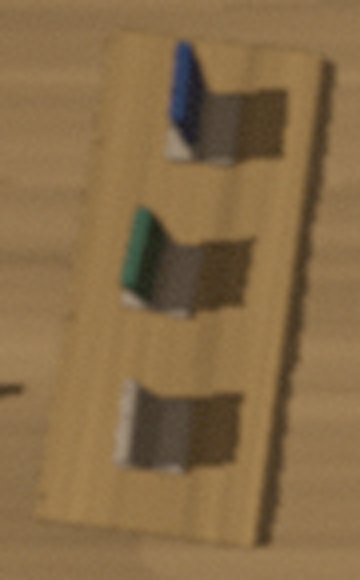

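View pics/s0a.png

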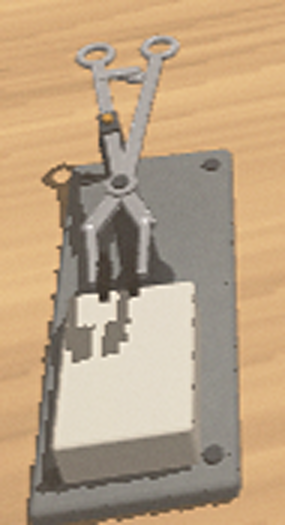

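Run:
```python
from h import *
f=load("top0")
def P(x,y,z,x0,y0,s=4):
    u=(x+.5)/s-.5+x0; v=(y+.5)/s-.5+y0
    return atz(f,u,v,z), deproj(f,u,v)
for n,x,y,z in [("hinge",198,275,.093),("free",134,541,.0895),("fixed",219,549,.0895),("scrTL",104,62,.014),("scrBL",63,474,.014),("rTL",126,37,.045),("rTR",269,51,.045),("rBL",108,225,.045),("bTL",85,31,.014),("bBL",35,504,.014)]:
    print(n,*[np.round(q,4) for q in P(x,y,z,340,125)])
for n,x,y,z in [("bareTop0",120,462,.108),("bareTop1",133,381,.108),("footBR",183,472,.018+.009),("boardTL",108,33,.018),("boardTR",325,57,.018),("boardBL",38,513,.018),("boardBR",260,545,.018),("greenfootBR",193,316,.027),("bluefootBR",235,163,.027)]:
    print(n,*[np.round(q,4) for q in P(x,y,z,180,135)])
# stand-rest area cloud, tile cloud
H,W=f["z_map"].shape
import itertools
v,u=np.mgrid[135:280,175:275]
pts=np.array([deproj(f,a,b) for a,b in zip(u.ravel(),v.ravel())])
m=(pts[:,2]>.1)&(f["z_map"][v.ravel(),u.ravel()]>0)
for p,a,b in zip(pts[m],u.ravel()[m],v.ravel()[m]): print(a,b,np.round(p,4))
```

```text
hinge [ 0.5761 -0.1521  0.093 ] [ 0.5761 -0.1521  0.0932]
free [ 0.4579 -0.1223  0.0895] [ 0.4605 -0.1422 -0.0016]
fixed [ 0.4548 -0.1593  0.0895] [0.4369 0.0383 0.8239]
scrTL [ 0.6996 -0.1282  0.014 ] [ 0.6993 -0.128   0.015 ]
scrBL [ 0.492 -0.105  0.014] [ 0.4919 -0.1047  0.0159]
rTL [ 0.7022 -0.1327  0.045 ] [ 0.7133 -0.1398  0.0124]
rTR [ 0.6956 -0.2014  0.045 ] [ 0.7111 -0.2157 -0.0017]
rBL [ 0.6091 -0.1224  0.045 ] [ 0.6106 -0.1238  0.0383]
bTL [ 0.7157 -0.1189  0.014 ] [ 0.7203 -0.1215  0.0008]
bBL [ 0.4773 -0.0912  0.014 ] [ 0.4774 -0.0917  0.0111]
bareTop0 [0.4706 0.1629 0.108 ] [0.4706 0.1629 0.1078]
bareTop1 [0.5058 0.1584 0.108 ] [0.5059 0.1586 0.1065]
footBR [0.4699 0.1465 0.027 ] [0.4703 0.1475 0.0195]
boardTL [0.6903 0.1919 0.018 ] [0.6907 0.1921 0.0166]
boardTR [0.6787 0.0822 0.018 ] [0.684  0.0832 0.    ]
boardBL [0.4496 0.2176 0.018 ] [0.4496 0.2175 0.0186]
boardBR [0.4357 0.1094 0.018 ] [ 0.4356  0.1113 -0.0028]
greenfootBR [0.5456 0.1438 0.027 ] [0.547  0.1451 0.0168]
bluefootBR [0.6218 0.1251 0.027 ] [0.6243 0.1263 0.0165]
224 145 [0.6591 0.1438 0.1053]
225 145 [
[... 8153 characters left out ...]
793 0.1623 0.1095]
211 245 [0.4795 0.161  0.107 ]
212 245 [0.4797 0.1597 0.1045]
209 246 [0.4776 0.1642 0.1083]
210 246 [0.4777 0.1626 0.1073]
211 246 [0.4779 0.1612 0.1054]
212 246 [0.4778 0.1594 0.1059]
209 247 [0.4759 0.1641 0.1082]
210 247 [0.476  0.1625 0.1073]
211 247 [0.476  0.1609 0.107 ]
212 247 [0.4763 0.1599 0.1022]
208 248 [0.4742 0.166  0.1072]
209 248 [0.4743 0.1643 0.1068]
210 248 [0.4742 0.1624 0.1079]
211 248 [0.4743 0.1609 0.1062]
212 248 [0.4746 0.1598 0.1024]
208 249 [0.4726 0.1661 0.106 ]
209 249 [0.4725 0.1642 0.1071]
210 249 [0.4726 0.1625 0.1068]
211 249 [0.4725 0.1604 0.1089]
209 250 [0.4708 0.1642 0.107 ]
210 250 [0.4708 0.1623 0.1078]
211 250 [0.4709 0.161  0.1053]
```

```bash
cat >> h.py <<'E'
A=np.radians(-6.4); SX=np.array([np.cos(A),np.sin(A)]); SY=np.array([-np.sin(A),np.cos(A)]); H=np.array([.5755,-.1518])
def S(x,y): return H+SX*x+SY*y   # stand -> world (m)
def toS(p): d=np.array(p[:2])-H; return np.array([d@SX,d@SY])
def go(x,y,z,th):
    from plant import manip
    s=manip.state(); M=Rm(s["tool_rot"]); d=M.T@(np.array([x,y,z])-s["tool_pos"])
    T=np.radians(th); X=np.array([np.cos(T),np.sin(T),0]); Z=np.array([0,0,-1.]); G=np.stack([X,np.cross(Z,X),Z],1)
    rv=R.from_matrix(M.T@G).as_rotvec()
    print("t",round(s["time"],2),"tcp",s["tool_pos"].round(4),"F",s["contact_force"].round(2),"go d",d.round(4),"a",rv.round(4))
def st():
    from plant import manip
    s=manip.state(); M=Rm(s["tool_rot"])
    F=s["contact_force"]; print("t",round(s["time"],2),"tcp",s["tool_pos"].round(4),"stand",(toS(s["tool_pos"])*1e3).round(1),"yaw",np.degrees(np.arctan2(M[1,0],M[0,0])).round(2),"Fstand xyz",np.round([F[:2]@SX,F[:2]@SY,F[2]],2),"w",round(s["gripper_width"],3))
E
python3 -c "
from h import *
p=S(-.123,.018);print(p);go(p[0],p[1],.16,83.6)"
```

```text
[ 0.45527299 -0.1202015 ]
t 0.15 tcp [0.2754 0.5605 0.1978] F [ 0.47 -0.35  0.52] go d [-0.5315  0.4617  0.0386] a [-0.0005  0.0016 -0.3451]
```

```bash
python3 -m handwheel '[{"dx":-0.04,"dy":0.035,"az":-0.12},{"dx":-0.08,"dy":0.07,"az":-0.24},{"dx":-0.12,"dy":0.105,"az":-0.345},{"dx":-0.165,"dy":0.14,"az":-0.345},{"dx":-0.21,"dy":0.18,"az":-0.345}]' 255; python3 -c "
from h import *
p=S(-.123,.018);go(p[0],p[1],.16,83.6)"
```

```text
t 0.15 tcp [0.2754 0.5605 0.1978] F [ 0.47 -0.35  0.52] go d [-0.5315  0.4617  0.0386] a [-0.0005  0.0016 -0.3451]invalid input at $[0]: expected keys dx, dy, dz, ax, ay, az
```

All six keys are required.

```bash
python3 -m handwheel '[{"dx":-0.04,"dy":0.035,"dz":0,"ax":0,"ay":0,"az":-0.12},{"dx":-0.08,"dy":0.07,"dz":0,"ax":0,"ay":0,"az":-0.24},{"dx":-0.12,"dy":0.105,"dz":0,"ax":0,"ay":0,"az":-0.345},{"dx":-0.165,"dy":0.14,"dz":0,"ax":0,"ay":0,"az":-0.345},{"dx":-0.21,"dy":0.18,"dz":0,"ax":0,"ay":0,"az":-0.345}]' 255; python3 -c "
from h import *
p=S(-.123,.018);go(p[0],p[1],.16,83.6)"
```

```text
time: 0.78
tool_pos: [0.3444, 0.2914, 0.1985]
tool_rot: [0.0, 0.745, 0.667, -0.0]
contact_force: [0.7, 0.3, 0.0]
gripper_width: 0.003
t 0.78 tcp [0.3444 0.2914 0.1985] F [0.73 0.29 0.05] go d [-0.3968  0.1556  0.0386] a [0.0002 0.0002 0.0011]
```

```bash
python3 -m handwheel '[{"dx":-0.056,"dy":0.022,"dz":0,"ax":0,"ay":0,"az":0},{"dx":-0.112,"dy":0.044,"dz":0,"ax":0,"ay":0,"az":0},{"dx":-0.168,"dy":0.066,"dz":0,"ax":0,"ay":0,"az":0},{"dx":-0.224,"dy":0.088,"dz":0,"ax":0,"ay":0,"az":0},{"dx":-0.28,"dy":0.11,"dz":0,"ax":0,"ay":0,"az":0}]'; python3 -c "
from h import *
p=S(-.123,.018);go(p[0],p[1],.16,83.6)"
```

```text
time: 1.4
tool_pos: [0.4227, 0.0006, 0.1988]
tool_rot: [0.0, 0.746, 0.666, 0.0]
contact_force: [0.9, 0.7, 0.2]
gripper_width: -0.004
t 1.4 tcp [0.4227 0.0006 0.1988] F [0.92 0.65 0.17] go d [-0.1164  0.0458  0.0388] a [ 0.0008 -0.0002 -0.0003]
```

```bash
python3 -m handwheel '[{"dx":-0.055,"dy":0.023,"dz":0.02,"ax":0,"ay":0,"az":0},{"dx":-0.1,"dy":0.04,"dz":0.035,"ax":0,"ay":0,"az":0},{"dx":-0.1165,"dy":0.046,"dz":0.039,"ax":0,"ay":0,"az":0},{"dx":-0.1165,"dy":0.046,"dz":0.039,"ax":0,"ay":0,"az":0}]'
python3 - <<'E'
from h import *
from plant import manip
st()
f=manip.grab_frame("wrist"); np.savez("pics/w1.npz",**{k:np.array(v) for k,v in f.items()}); cv2.imwrite("pics/w1.png",f["image"])
f=manip.grab_frame("scene"); np.savez("pics/s1.npz",**{k:np.array(v) for k,v in f.items()}); crop(f,100,120,260,300,4,"s1")
E
```

```text
time: 1.9
tool_pos: [0.4551, -0.1186, 0.1594]
tool_rot: [-0.001, 0.746, 0.666, -0.0]
contact_force: [-0.5, -1.0, 0.1]
gripper_width: 0.002
t 1.9 tcp [ 0.4551 -0.1186  0.1594] stand [-123.4   19.6] yaw 83.5 Fstand xyz [-0.37 -1.07  0.05] w 0.002
```

View pics/w1.png

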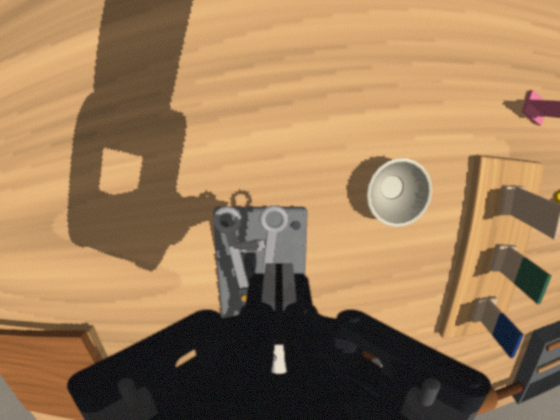

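View pics/s1.png

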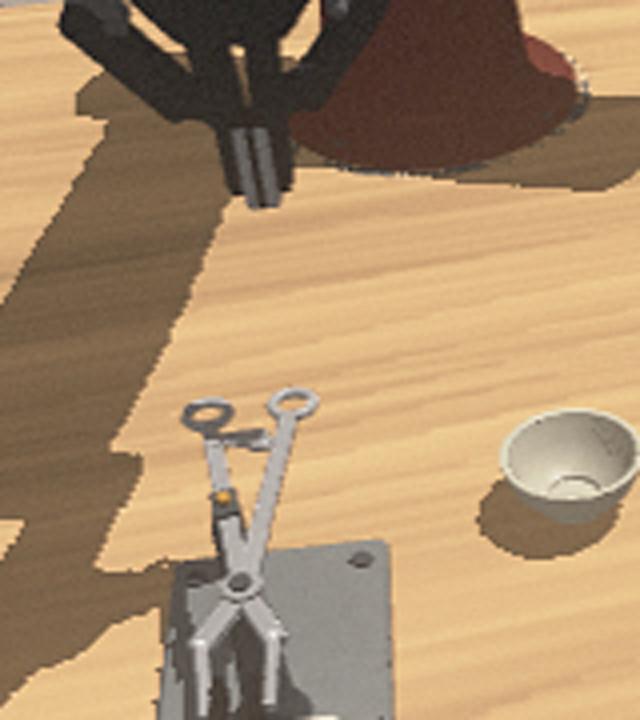

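The wrist view shows the free ring at (275,218), the fixed ring at (228,218) and the fingertips at about (283,300). In the enlarged scene crop the free ring is at (294,404) and the fixed ring at (208,414). I'll cross-check the positions from both cameras.

Run:
```python
from h import *
f=load("s1")
for n,x,y in (("free",294,404),("fixed",208,414),("hinge",240,582)):
    p=atz(f,100+(x+.5)/4-.5,120+(y+.5)/4-.5,.0895 if n!="hinge" else .093); print(n,p.round(4),(toS(p)*1e3).round(1))
print("tcp in s1 crop",[(a-b)*4 for a,b in zip(proj(f,[.4551,-.1186,.1594]),(100,120))])
w=load("w1"); K=w["K"]
def wz(u,v,z):
    x=(u-K[0,2])/K[0,0]; y=(v-K[1,2])/K[1,1]; r=np.hypot(x,y)
    d=Rm(w["rotation"])@np.array([np.sin(r)*x/r,-np.sin(r)*y/r,-np.cos(r)]); return w["xyz"]+d*(z-w["xyz"][2])/d[2]
for n,u,v in (("free",275,218),("fixed",228,218)):
    p=wz(u,v,.0895); print(n,p.round(4),(toS(p)*1e3).round(1))
```

```text
free [ 0.4625 -0.1222  0.0895] [-115.6   16.8]
fixed [ 0.459  -0.16    0.0895] [-114.8  -21.1]
hinge [ 0.5774 -0.1526  0.093 ] [ 2.  -0.6]
tcp in s1 crop [np.float64(274.6075911916671), np.float64(262.86063719634626)]
free [ 0.4564 -0.122   0.0895] [-121.6   16.4]
fixed [ 0.4522 -0.1595  0.0895] [-121.6  -21.4]
```

Run:
```python
from h import *
f=load("s1")
for x,y in ((245,190),(262,190),(262,200),(270,195),(285,185),(250,140),(232,180)):
    p=deproj(f,100+(x+.5)/4-.5,120+(y+.5)/4-.5); print(x,y,p.round(4))
w=load("w1"); K=w["K"]
c=Rm(w["rotation"]).T@(np.array([.4551,-.1186,.1594])-w["xyz"]); r=np.arctan2(np.hypot(c[0],c[1]),-c[2]); ph=np.hypot(c[0],c[1]); print(K[0,2]+K[0,0]*r*c[0]/ph,K[1,2]-K[1,1]*r*c[1]/ph, c)
crop(w,220,200,340,330,5,"w1a")
```

```text
245 190 [ 0.4658 -0.125   0.2032]
262 190 [ 0.4653 -0.1184  0.2019]
262 200 [ 0.4662 -0.1191  0.1978]
270 195 [ 0.4669 -0.1156  0.2   ]
285 185 [ 0.4632 -0.109   0.2016]
250 140 [ 0.4656 -0.1193  0.2253]
232 180 [ 0.4616 -0.1294  0.2063]
279.1479397976561 252.638605142829 [ 0.00036601 -0.02188672 -0.19218908]
```

View pics/w1a.png

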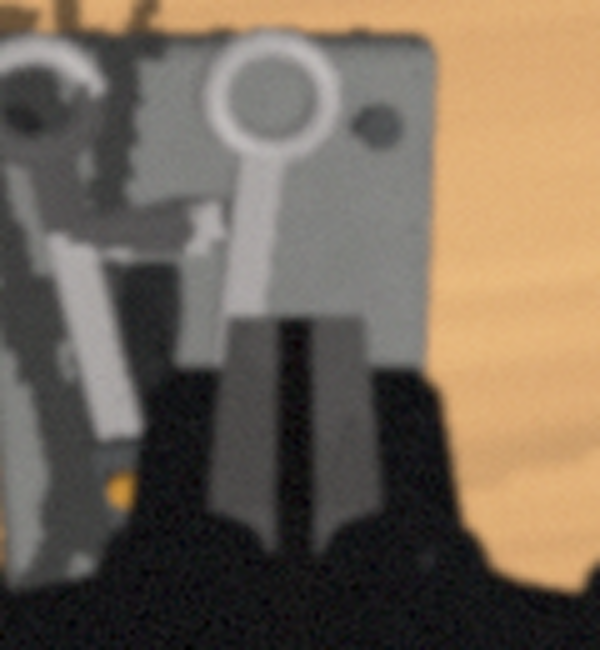

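Run:
```python
from h import *
from plant import manip
f=manip.grab_frame("scene"); np.savez("pics/s2.npz",**{k:np.array(v) for k,v in f.items()}); crop(f,110,100,220,240,5,"s2"); st()
print([(a-b)*5 for a,b in zip(proj(f,manip.state()["tool_pos"]),(110,100))])
for u in (161,165,169):
  for v in range(160,190,2):
    p=deproj(f,u,v); print(u,v,p.round(3)) if p[2]>.1 else 0
```

```text
t 2.05 tcp [ 0.4556 -0.1172  0.1604] stand [-123.   21.] yaw 83.69 Fstand xyz [0.5  0.53 1.28] w -0.0
[np.float64(296.965119214476), np.float64(426.2004545815556)]
161 160 [ 0.466 -0.123  0.216]
161 162 [ 0.466 -0.123  0.213]
161 164 [ 0.468 -0.124  0.21 ]
161 166 [ 0.464 -0.125  0.204]
161 168 [ 0.461 -0.125  0.199]
165 160 [ 0.465 -0.116  0.214]
165 162 [ 0.466 -0.117  0.211]
165 164 [ 0.466 -0.118  0.208]
165 166 [ 0.464 -0.118  0.203]
165 168 [ 0.467 -0.119  0.201]
165 170 [ 0.465 -0.119  0.197]
169 160 [ 0.464 -0.11   0.213]
169 162 [ 0.462 -0.111  0.209]
169 164 [ 0.465 -0.111  0.207]
169 166 [ 0.465 -0.112  0.203]
169 168 [ 0.466 -0.113  0.2  ]
169 170 [ 0.466 -0.113  0.196]
```

View pics/s2.png

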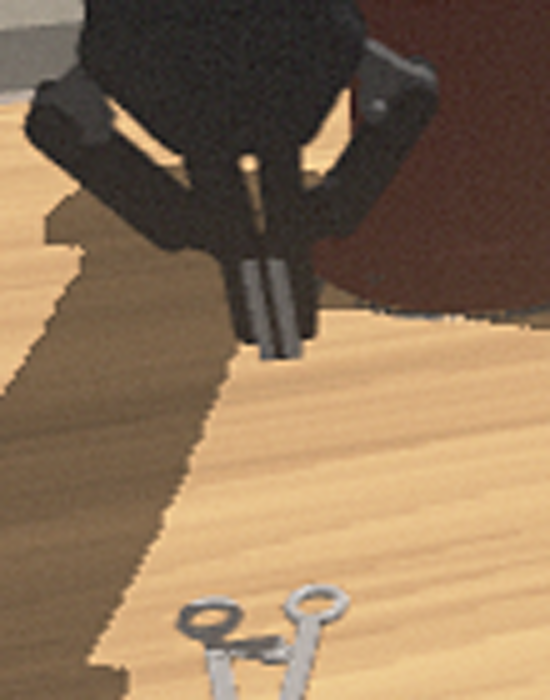

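Run:
```python
from h import *
w=load("w1"); K=w["K"]
print(w["xyz"])
for u,v in ((275,263.5),(283,263.5),(290,263.5)):
    x=(u-K[0,2])/K[0,0]; y=(v-K[1,2])/K[1,1]; r=np.hypot(x,y)
    d=Rm(w["rotation"])@np.array([np.sin(r)*x/r,-np.sin(r)*y/r,-np.cos(r)])
    for X in (.4441,.455,.466): print(u,X,(w["xyz"]+d*(X-w["xyz"][0])/d[0]).round(4), "depth", deproj.__name__ and w["z_map"][int(v)+4,u])
```

```text
[ 0.37501547 -0.10988632  0.33525887]
275 0.4441 [ 0.4441 -0.1194  0.1956] depth 0.14920421
275 0.455 [ 0.455  -0.1209  0.1735] depth 0.14920421
275 0.466 [ 0.466  -0.1224  0.1513] depth 0.14920421
283 0.4441 [ 0.4441 -0.1156  0.1964] depth 0.14963692
283 0.455 [ 0.455  -0.1165  0.1745] depth 0.14963692
283 0.466 [ 0.466  -0.1174  0.1524] depth 0.14963692
290 0.4441 [ 0.4441 -0.1123  0.1972] depth 0.14865755
290 0.455 [ 0.455  -0.1126  0.1754] depth 0.14865755
290 0.466 [ 0.466  -0.113   0.1534] depth 0.14865755
```

Both cameras put the visible fingertip end about 35 mm above the reported TCP. I'll go down by feel and check again close to the ring. I'm also correcting a sideways error of about 3 mm.

```bash
python3 -m handwheel '[{"dx":-0.002,"dy":0,"dz":0.025,"ax":0,"ay":0,"az":0},{"dx":-0.003,"dy":0,"dz":0.05,"ax":0,"ay":0,"az":0},{"dx":-0.003,"dy":0,"dz":0.055,"ax":0,"ay":0,"az":0},{"dx":-0.003,"dy":0,"dz":0.055,"ax":0,"ay":0,"az":0}]'
python3 - <<'E'
from h import *
from plant import manip
st()
f=manip.grab_frame("scene"); np.savez("pics/s3.npz",**{k:np.array(v) for k,v in f.items()}); crop(f,110,130,220,270,5,"s3"); st()
E
```

```text
time: 2.55
tool_pos: [0.4553, -0.1207, 0.1055]
tool_rot: [0.0, 0.745, 0.667, 0.0]
contact_force: [-1.0, 0.4, 0.7]
gripper_width: -0.001
t 2.55 tcp [ 0.4553 -0.1207  0.1055] stand [-122.9   17.5] yaw 83.67 Fstand xyz [-1.    0.29  0.65] w -0.001
t 2.6 tcp [ 0.4557 -0.121   0.106 ] stand [-122.4   17.2] yaw 83.66 Fstand xyz [ 0.14 -0.55  0.59] w 0.0
```

View pics/s3.png

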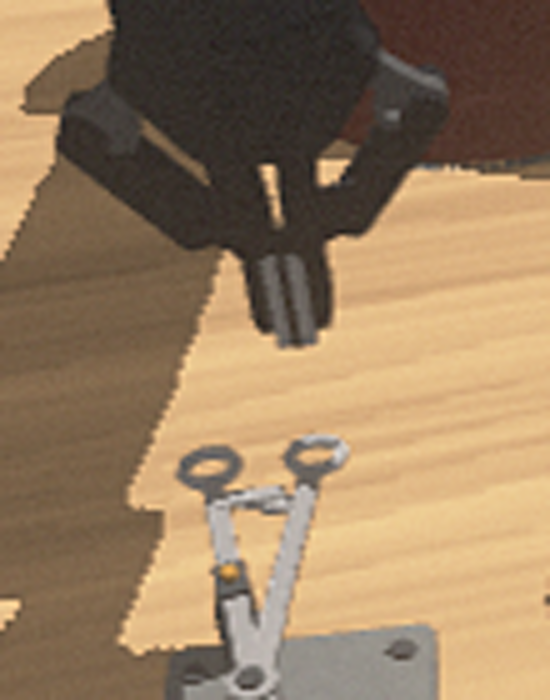

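Run:
```python
from h import *
f=load("s3")
m=[]
for u in range(155,182):
  for v in range(185,203):
    p=deproj(f,u,v)
    if .1<p[2]<.25 and f["z_map"][v,u]>0: m.append((u,v,*p))
m=np.array(m)
for v in range(185,203):
    r=m[m[:,1]==v]
    if len(r): print(v,len(r),"u",r[:,0].min(),r[:,0].max(),"y",r[:,3].min().round(4),r[:,3].max().round(4),"x",np.median(r[:,2]).round(4),"z",np.median(r[:,4]).round(4))
```

```text
185 18 u 159.0 176.0 y -0.1339 -0.1062 x 0.4635 z 0.1664
186 18 u 159.0 176.0 y -0.1343 -0.1065 x 0.4635 z 0.1645
187 18 u 159.0 176.0 y -0.1346 -0.1068 x 0.4634 z 0.1626
188 17 u 160.0 176.0 y -0.1332 -0.1071 x 0.4649 z 0.161
189 17 u 160.0 176.0 y -0.1336 -0.1074 x 0.4639 z 0.1589
190 17 u 160.0 176.0 y -0.134 -0.1077 x 0.4628 z 0.1571
191 17 u 160.0 176.0 y -0.1344 -0.108 x 0.4644 z 0.1553
192 17 u 160.0 176.0 y -0.1346 -0.1083 x 0.4639 z 0.1531
193 16 u 161.0 176.0 y -0.1334 -0.1086 x 0.4636 z 0.15
194 15 u 161.0 175.0 y -0.1337 -0.1106 x 0.4647 z 0.1489
195 14 u 162.0 175.0 y -0.1325 -0.1109 x 0.4646 z 0.1464
196 12 u 162.0 173.0 y -0.1327 -0.1145 x 0.4647 z 0.1455
197 9 u 165.0 173.0 y -0.1279 -0.1148 x 0.4666 z 0.1436
198 8 u 166.0 173.0 y -0.1267 -0.1151 x 0.4658 z 0.1407
199 3 u 166.0 168.0 y -0.1269 -0.1237 x 0.4648 z 0.139
```

```bash
python3 -m handwheel '[{"dx":0,"dy":0,"dz":0.008,"ax":0,"ay":0,"az":0},{"dx":0,"dy":0,"dz":0.014,"ax":0,"ay":0,"az":0},{"dx":0,"dy":0,"dz":0.017,"ax":0,"ay":0,"az":0},{"dx":0,"dy":0,"dz":0.02,"ax":0,"ay":0,"az":0}]'
python3 - <<'E'
from h import *
st()
E
```

```text
time: 3.1
tool_pos: [0.455, -0.1214, 0.0845]
tool_rot: [-0.0, 0.746, 0.666, -0.0]
contact_force: [0.8, 0.5, 0.0]
gripper_width: 0.002
t 3.1 tcp [ 0.455  -0.1214  0.0845] stand [-123.2   16.8] yaw 83.59 Fstand xyz [0.71 0.54 0.05] w 0.002
```

```bash
python3 -m handwheel '[{"dx":0,"dy":0,"dz":0.008,"ax":0,"ay":0,"az":0},{"dx":0,"dy":0,"dz":0.014,"ax":0,"ay":0,"az":0},{"dx":0,"dy":0,"dz":0.017,"ax":0,"ay":0,"az":0},{"dx":0,"dy":0,"dz":0.018,"ax":0,"ay":0,"az":0}]'
python3 - <<'E'
from h import *
from plant import manip
st()
f=manip.grab_frame("scene"); crop(f,110,130,220,270,5,"s4"); st()
E
```

```text
time: 3.6
tool_pos: [0.4549, -0.1213, 0.0665]
tool_rot: [-0.0, 0.746, 0.666, -0.0]
contact_force: [-0.1, -0.8, -0.6]
gripper_width: 0.004
t 3.6 tcp [ 0.4549 -0.1213  0.0665] stand [-123.2   16.9] yaw 83.59 Fstand xyz [ 0.01 -0.78 -0.62] w 0.004
t 3.65 tcp [ 0.455  -0.1213  0.0666] stand [-123.2   16.8] yaw 83.59 Fstand xyz [0.53 0.27 0.62] w -0.001
```

View pics/s4.png

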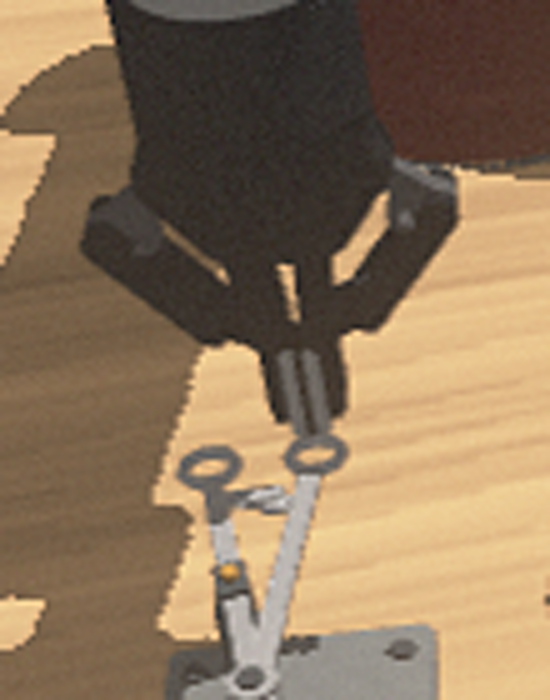

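```bash
python3 -m handwheel '[{"dx":0,"dy":0.001,"dz":0.003,"ax":0,"ay":0,"az":0},{"dx":0,"dy":0.001,"dz":0.005,"ax":0,"ay":0,"az":0},{"dx":0,"dy":0.001,"dz":0.007,"ax":0,"ay":0,"az":0}]'; python3 -c "
from h import *
st()"; python3 -m handwheel '[{"dx":0,"dy":0,"dz":0.001,"ax":0,"ay":0,"az":0},{"dx":0,"dy":0,"dz":0.002,"ax":0,"ay":0,"az":0},{"dx":0,"dy":0,"dz":0.003,"ax":0,"ay":0,"az":0}]'; python3 -c "
from h import *
st()"
```

```text
time: 4.03
tool_pos: [0.4561, -0.1215, 0.0597]
tool_rot: [0.0, 0.746, 0.666, 0.0]
contact_force: [0.4, -0.3, -0.5]
gripper_width: -0.0
t 4.03 tcp [ 0.4561 -0.1215  0.0597] stand [-122.1   16.8] yaw 83.59 Fstand xyz [ 0.43 -0.23 -0.45] w -0.0
time: 4.4
tool_pos: [0.4561, -0.1215, 0.0568]
tool_rot: [0.0, 0.745, 0.667, 0.0]
contact_force: [0.1, -0.6, 1.2]
gripper_width: -0.001
t 4.4 tcp [ 0.4561 -0.1215  0.0568] stand [-122.1   16.8] yaw 83.6 Fstand xyz [ 0.12 -0.63  1.22] w -0.001
```

```bash
python3 -m handwheel '[{"dx":0,"dy":0,"dz":0.001,"ax":0,"ay":0,"az":0},{"dx":0,"dy":0,"dz":0.002,"ax":0,"ay":0,"az":0},{"dx":0,"dy":0,"dz":0.002,"ax":0,"ay":0,"az":0}]'; python3 -c "
from h import *
st()"; python3 -m handwheel '[{"dx":0,"dy":0,"dz":0.001,"ax":0,"ay":0,"az":0},{"dx":0,"dy":0,"dz":0.002,"ax":0,"ay":0,"az":0},{"dx":0,"dy":0,"dz":0.002,"ax":0,"ay":0,"az":0}]'; python3 -c "
from h import *
st()"
```

```text
time: 4.78
tool_pos: [0.4561, -0.1215, 0.055]
tool_rot: [0.0, 0.746, 0.666, 0.0]
contact_force: [-0.7, 0.3, 2.8]
gripper_width: 0.0
t 4.78 tcp [ 0.4561 -0.1215  0.055 ] stand [-122.    16.8] yaw 83.59 Fstand xyz [-0.74  0.27  2.81] w 0.0
time: 5.15
tool_pos: [0.4563, -0.1214, 0.053]
tool_rot: [0.0, 0.745, 0.667, 0.0]
contact_force: [-0.8, 1.3, 4.0]
gripper_width: -0.003
t 5.15 tcp [ 0.4563 -0.1214  0.053 ] stand [-121.9   16.9] yaw 83.6 Fstand xyz [-0.95  1.17  3.96] w -0.003
```

```bash
python3 -m handwheel '[{"dx":0,"dy":0,"dz":0.001,"ax":0,"ay":0,"az":0},{"dx":0,"dy":0,"dz":0.002,"ax":0,"ay":0,"az":0},{"dx":0,"dy":0,"dz":0.003,"ax":0,"ay":0,"az":0},{"dx":0,"dy":0,"dz":0.003,"ax":0,"ay":0,"az":0}]'; python3 -c "
from h import *
st()"
```

```text
time: 5.65
tool_pos: [0.4563, -0.1215, 0.0504]
tool_rot: [0.0, 0.745, 0.667, 0.0]
contact_force: [-2.4, 1.8, 7.9]
gripper_width: -0.0
t 5.65 tcp [ 0.4563 -0.1215  0.0504] stand [-121.8   16.8] yaw 83.6 Fstand xyz [-2.57  1.56  7.91] w -0.0
```

```bash
python3 -m handwheel '[{"dx":0,"dy":0,"dz":0.001,"ax":0,"ay":0,"az":0},{"dx":0,"dy":0,"dz":0.002,"ax":0,"ay":0,"az":0},{"dx":0,"dy":0,"dz":0.002,"ax":0,"ay":0,"az":0}]'; python3 -c "
from h import *
st()"
```

```text
time: 6.02
tool_pos: [0.4564, -0.1216, 0.0488]
tool_rot: [0.0, 0.745, 0.667, 0.0]
contact_force: [-3.6, 2.7, 9.2]
gripper_width: -0.004
t 6.03 tcp [ 0.4564 -0.1216  0.0488] stand [-121.7   16.8] yaw 83.6 Fstand xyz [-3.91  2.26  9.22] w -0.004
```

```bash
python3 -m handwheel '[{"dx":0,"dy":0,"dz":0.001,"ax":0,"ay":0,"az":0},{"dx":0,"dy":0,"dz":0.002,"ax":0,"ay":0,"az":0},{"dx":0,"dy":0,"dz":0.002,"ax":0,"ay":0,"az":0}]'; python3 -c "
from h import *
st()"; python3 -m handwheel '[{"dx":0.001,"dy":0,"dz":0,"ax":0,"ay":0,"az":0},{"dx":0.002,"dy":0,"dz":0,"ax":0,"ay":0,"az":0},{"dx":0.003,"dy":0,"dz":0,"ax":0,"ay":0,"az":0},{"dx":0.004,"dy":0,"dz":0,"ax":0,"ay":0,"az":0}]'; python3 -c "
from h import *
st()"
```

```text
time: 6.4
tool_pos: [0.4565, -0.1216, 0.0471]
tool_rot: [0.0, 0.745, 0.667, 0.0]
contact_force: [-3.5, 2.4, 11.3]
gripper_width: 0.001
t 6.4 tcp [ 0.4565 -0.1216  0.0471] stand [-121.6   16.8] yaw 83.6 Fstand xyz [-3.76  2.03 11.33] w 0.001
time: 6.9
tool_pos: [0.4576, -0.1179, 0.0475]
tool_rot: [0.001, 0.746, 0.666, 0.001]
contact_force: [-1.2, 2.0, 10.7]
gripper_width: -0.002
t 6.9 tcp [ 0.4576 -0.1179  0.0475] stand [-120.9   20.5] yaw 83.59 Fstand xyz [-1.46  1.83 10.68] w -0.002
```

```bash
python3 -m handwheel '[{"dx":0.0015,"dy":0,"dz":0,"ax":0,"ay":0,"az":0},{"dx":0.003,"dy":0,"dz":0,"ax":0,"ay":0,"az":0},{"dx":0.0045,"dy":0,"dz":0,"ax":0,"ay":0,"az":0},{"dx":0.006,"dy":0,"dz":0,"ax":0,"ay":0,"az":0}]'; python3 -c "
from h import *
st()"; python3 -m handwheel '[{"dx":0.0015,"dy":0,"dz":0,"ax":0,"ay":0,"az":0},{"dx":0.003,"dy":0,"dz":0,"ax":0,"ay":0,"az":0},{"dx":0.0045,"dy":0,"dz":0,"ax":0,"ay":0,"az":0},{"dx":0.0055,"dy":0,"dz":0,"ax":0,"ay":0,"az":0}]'
python3 - <<'E'
from h import *
from plant import manip
st()
f=manip.grab_frame("scene"); crop(f,110,180,220,300,5,"s5")
E
```

```text
time: 7.4
tool_pos: [0.4594, -0.1125, 0.0481]
tool_rot: [0.002, 0.746, 0.666, 0.001]
contact_force: [-0.2, 0.9, 9.9]
gripper_width: 0.0
t 7.4 tcp [ 0.4594 -0.1125  0.0481] stand [-119.7   26.1] yaw 83.59 Fstand xyz [-0.27  0.89  9.9 ] w 0.0
time: 7.9
tool_pos: [0.4612, -0.1081, 0.0487]
tool_rot: [0.004, 0.746, 0.666, 0.001]
contact_force: [0.8, -2.3, 9.1]
gripper_width: -0.0
t 7.9 tcp [ 0.4612 -0.1081  0.0487] stand [-118.5   30.7] yaw 83.59 Fstand xyz [ 1.09 -2.22  9.05] w -0.0
```

View pics/s5.png

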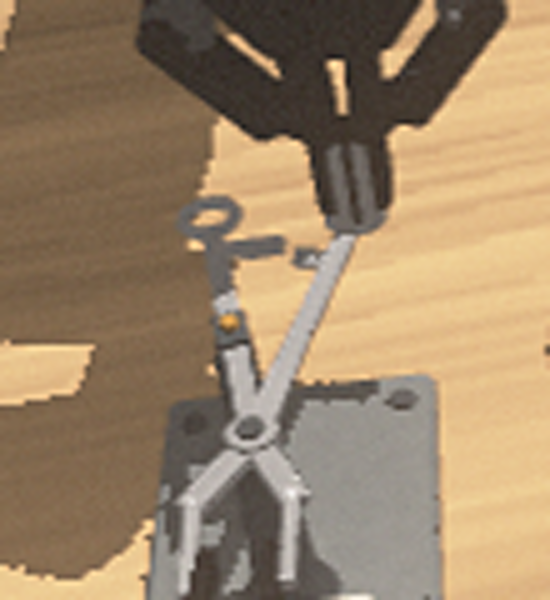

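The crop shows the free handle swung out with the ratchet bars disengaged. The gap at (285–300,250) confirms it, and the ring is on its open stop. I'll lift straight up.

```bash
python3 -m handwheel '[{"dx":0,"dy":0,"dz":-0.005,"ax":0,"ay":0,"az":0},{"dx":0,"dy":0,"dz":-0.02,"ax":0,"ay":0,"az":0},{"dx":0,"dy":0,"dz":-0.06,"ax":0,"ay":0,"az":0},{"dx":0,"dy":0,"dz":-0.11,"ax":0,"ay":0,"az":0},{"dx":0,"dy":0,"dz":-0.11,"ax":0,"ay":0,"az":0}]' 90
python3 - <<'E'
from h import *
from plant import manip
st()
f=manip.grab_frame("top"); np.savez("pics/t5.npz",**{k:np.array(v) for k,v in f.items()}); crop(f,340,125,420,275,4,"t5a")
go(.488,.161,.085,83.7)
E
```

```text
time: 8.57
tool_pos: [0.4605, -0.1073, 0.1609]
tool_rot: [0.004, 0.746, 0.666, 0.002]
contact_force: [0.7, 0.1, 0.0]
gripper_width: 0.648
t 8.57 tcp [ 0.4605 -0.1073  0.1609] stand [-119.2   31.4] yaw 83.59 Fstand xyz [0.66 0.19 0.04] w 0.648
t 8.62 tcp [ 0.4589 -0.1067  0.158 ] F [ 0.09  0.29 -0.5 ] go d [ 0.2694 -0.0013  0.0726] a [ 0.0042  0.0016 -0.0019]
```

View pics/t5a.png

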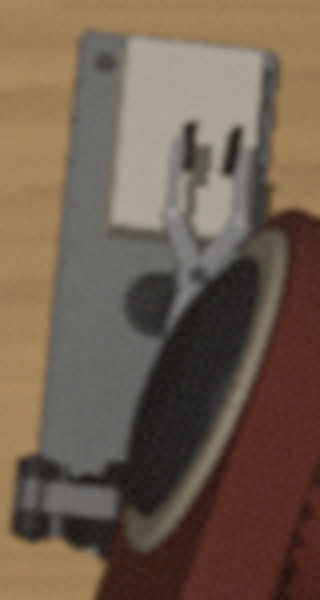

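```bash
python3 -m handwheel '[{"dx":0.054,"dy":0,"dz":0,"ax":0,"ay":0,"az":0},{"dx":0.108,"dy":0,"dz":0,"ax":0,"ay":0,"az":0},{"dx":0.162,"dy":0,"dz":0,"ax":0.004,"ay":0.0016,"az":0},{"dx":0.216,"dy":-0.001,"dz":0,"ax":0.004,"ay":0.0016,"az":0},{"dx":0.269,"dy":-0.001,"dz":0,"ax":0.004,"ay":0.0016,"az":0}]'; python3 -m handwheel '[{"dx":0,"dy":0,"dz":0,"ax":0,"ay":0,"az":0}]'
python3 - <<'E'
from h import *
from plant import manip
go(.488,.1613,.085,83.8)
f=manip.grab_frame("wrist"); cv2.imwrite("pics/w6.png",f["image"])
f=manip.grab_frame("scene"); np.savez("pics/s6.npz",**{k:np.array(v) for k,v in f.items()}); crop(f,260,100,400,240,4,"s6")
E
```

```text
time: 9.25
tool_pos: [0.4854, 0.1628, 0.1536]
tool_rot: [-0.003, 0.745, 0.667, -0.002]
contact_force: [0.3, -0.8, -0.2]
gripper_width: 0.65
time: 9.38
tool_pos: [0.4852, 0.1639, 0.1535]
tool_rot: [-0.003, 0.744, 0.668, -0.002]
contact_force: [-0.8, -0.2, 0.2]
gripper_width: 0.648
t 9.38 tcp [0.4852 0.1639 0.1535] F [-0.81 -0.22  0.22] go d [-0.0023  0.0036  0.0685] a [-0.0077 -0.0007  0.0015]
```

View pics/w6.png

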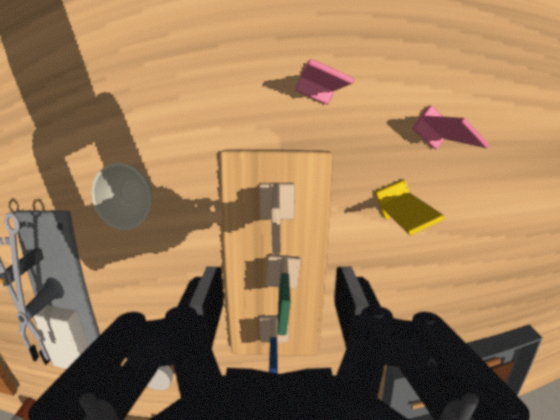

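View pics/s6.png

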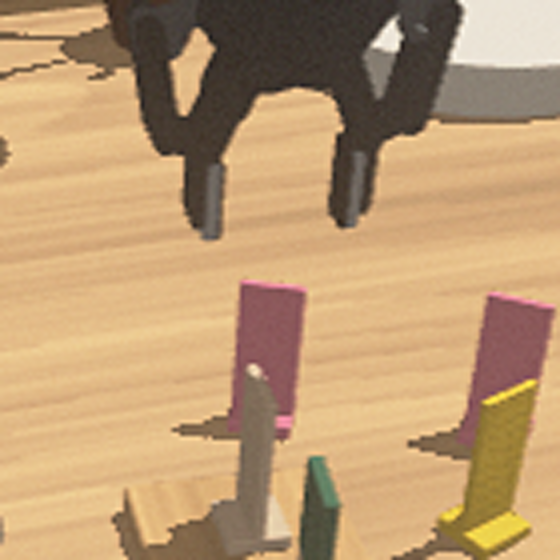

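The wrist view has the bare tile centred between the fingers at about (277,220), with nothing close by. I'll go down and check before closing.

```bash
python3 -m handwheel '[{"dx":-0.0025,"dy":0.0035,"dz":0.02,"ax":-0.0077,"ay":0,"az":0},{"dx":-0.0025,"dy":0.0035,"dz":0.06,"ax":-0.0077,"ay":0,"az":0},{"dx":-0.0025,"dy":0.0035,"dz":0.09,"ax":-0.0077,"ay":0,"az":0},{"dx":-0.0025,"dy":0.0035,"dz":0.106,"ax":-0.0077,"ay":0,"az":0},{"dx":-0.0025,"dy":0.0035,"dz":0.106,"ax":-0.0077,"ay":0,"az":0}]'
python3 - <<'E'
from h import *
from plant import manip
go(.488,.1613,.0465,83.8)
f=manip.grab_frame("scene"); np.savez("pics/s7.npz",**{k:np.array(v) for k,v in f.items()}); crop(f,260,100,400,240,4,"s7")
E
```

```text
time: 10.1
tool_pos: [0.4885, 0.1576, 0.0484]
tool_rot: [0.0, 0.746, 0.666, 0.0]
contact_force: [0.1, 0.1, 0.9]
gripper_width: 0.647
t 10.1 tcp [0.4885 0.1576 0.0484] F [0.07 0.13 0.86] go d [ 0.0036 -0.0009  0.0019] a [ 0.0008 -0.0006 -0.005 ]
```

View pics/s7.png

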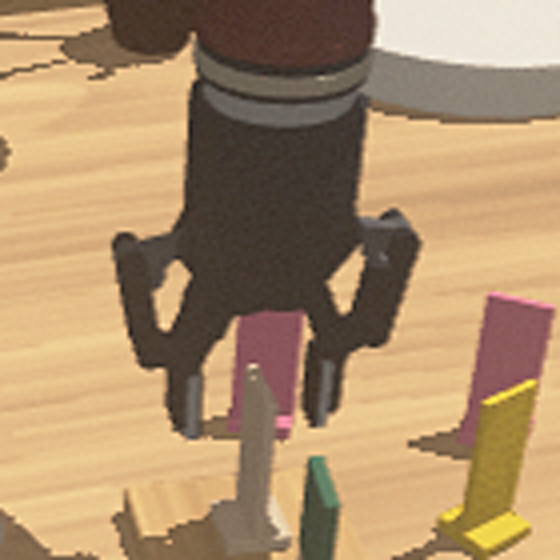

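Run:
```python
from h import *
f=load("s7")
for v in (195,199,203):
    for rng in (range(300,313),range(318,332),range(334,348)):
        P=[deproj(f,u,v) for u in rng if f["z_map"][v,u]>0]
        P=np.array([p for p in P if .42<p[0]<.56 and p[2]>.03])
        if len(P): print(v,rng.start,len(P),P[0].round(4),P[-1].round(4))
```

```text
195 300 9 [0.481  0.1175 0.1119] [0.4952 0.1278 0.1192]
195 318 6 [0.4738 0.1594 0.0992] [0.4855 0.1645 0.1058]
195 334 10 [0.4848 0.1857 0.1013] [0.5001 0.1967 0.1092]
199 300 9 [0.4853 0.1163 0.1059] [0.4953 0.1283 0.1102]
199 318 8 [0.4754 0.1593 0.0908] [0.4998 0.1627 0.1065]
199 334 10 [0.4809 0.1865 0.0893] [0.5007 0.1954 0.1007]
203 300 9 [0.4864 0.1162 0.0974] [0.4952 0.1288 0.1009]
203 318 9 [0.4764 0.1596 0.082 ] [0.5058 0.1627 0.1014]
203 334 7 [0.4878 0.1861 0.0845] [0.4984 0.1934 0.0902]
```

```bash
python3 -m handwheel '[{"dx":0.0036,"dy":-0.001,"dz":0.001,"ax":0,"ay":0,"az":0},{"dx":0.0036,"dy":-0.001,"dz":0.001,"ax":0,"ay":0,"az":0}]' 150;  python3 -m handwheel '[{"dx":0,"dy":0,"dz":0,"ax":0,"ay":0,"az":0},{"dx":0,"dy":0,"dz":0,"ax":0,"ay":0,"az":0},{"dx":0,"dy":0,"dz":0,"ax":0,"ay":0,"az":0},{"dx":0,"dy":0,"dz":0,"ax":0,"ay":0,"az":0}]' 255;python3 - <<'E'
from h import *
from plant import manip
st()
f=manip.grab_frame("scene"); np.savez("pics/s8.npz",**{k:np.array(v) for k,v in f.items()}); crop(f,260,100,400,240,4,"s8")
E
```

```text
time: 10.4
tool_pos: [0.4899, 0.1628, 0.0501]
tool_rot: [0.001, 0.745, 0.667, 0.003]
contact_force: [-0.0, 0.0, 0.3]
gripper_width: 0.412
time: 10.9
tool_pos: [0.4894, 0.1626, 0.0493]
tool_rot: [0.001, 0.746, 0.666, 0.002]
contact_force: [-0.3, 1.0, 2.8]
gripper_width: 0.053
t 10.9 tcp [0.4894 0.1626 0.0493] stand [-120.6  302.9] yaw 83.59 Fstand xyz [-0.4   0.96  2.8 ] w 0.053
```

View pics/s8.png

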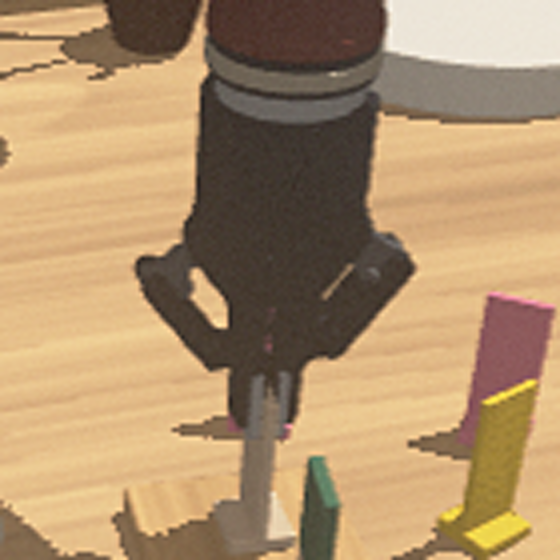

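```bash
python3 -m handwheel '[{"dx":0,"dy":0,"dz":-0.01,"ax":0,"ay":0,"az":0},{"dx":0,"dy":0,"dz":-0.03,"ax":0,"ay":0,"az":0},{"dx":0,"dy":0,"dz":-0.06,"ax":0,"ay":0,"az":0},{"dx":0,"dy":0,"dz":-0.095,"ax":0,"ay":0,"az":0},{"dx":0,"dy":0,"dz":-0.105,"ax":0,"ay":0,"az":0}]'
python3 - <<'E'
from h import *
from plant import manip
st(); p=S(.1005,-.0014); print(p)
go(p[0],p[1],.155,83.6)
f=load("t5"); crop(f,375,145,410,175,16,"t5b")
f=manip.grab_frame("scene"); np.savez("pics/s9.npz",**{k:np.array(v) for k,v in f.items()}); crop(f,260,40,400,240,3.5,"s9")
E
```

```text
time: 11.58
tool_pos: [0.4899, 0.1624, 0.1565]
tool_rot: [0.002, 0.745, 0.666, 0.004]
contact_force: [0.1, -0.0, -1.0]
gripper_width: 0.052
t 11.57 tcp [0.4899 0.1624 0.1565] stand [-120.1  302.7] yaw 83.6 Fstand xyz [ 0.15 -0.02 -1.03] w 0.052
[ 0.67521762 -0.1643939 ]
t 11.57 tcp [0.4899 0.1624 0.1565] F [ 0.15 -0.03 -1.03] go d [-0.304   0.2206  0.0025] a [ 0.0079 -0.0025 -0.0001]
```

View pics/t5b.png

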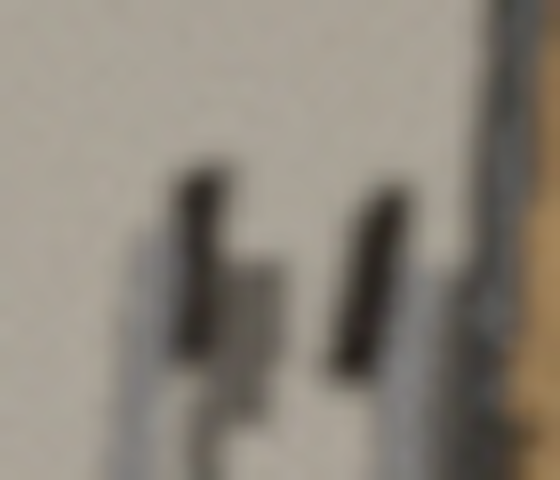

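View pics/s9.png

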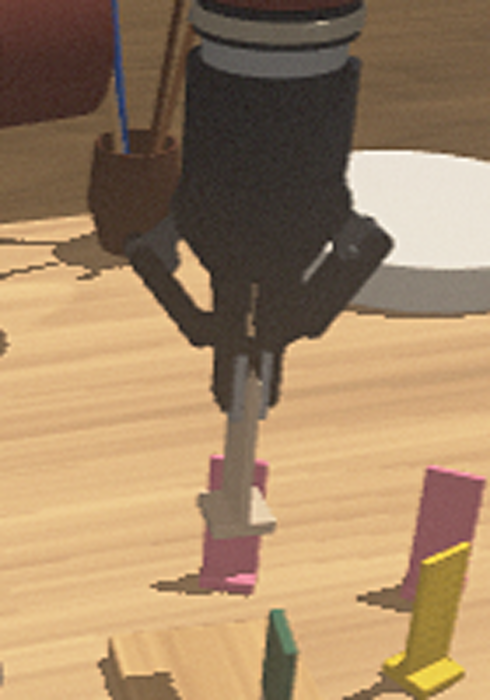

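Run:
```python
from h import *
f=load("t5")
for x,y in ((219,265),(348,282),(283.5,273)):
    p=atz(f,375+(x+.5)/16-.5,145+(y+.5)/16-.5,.093); print(p.round(4),(toS(p)*1e3).round(1))
```

```text
[ 0.6352 -0.1519  0.093 ] [59.3  6.6]
[ 0.6333 -0.1663  0.093 ] [59.1 -7.9]
[ 0.6343 -0.1591  0.093 ] [59.3 -0.7]
```

```bash
python3 -m handwheel '[{"dx":-0.04,"dy":0.029,"dz":0,"ax":0.004,"ay":-0.001,"az":0},{"dx":-0.082,"dy":0.06,"dz":0,"ax":0.008,"ay":-0.0025,"az":0},{"dx":-0.124,"dy":0.09,"dz":0,"ax":0.008,"ay":-0.0025,"az":0},{"dx":-0.166,"dy":0.12,"dz":0,"ax":0.008,"ay":-0.0025,"az":0},{"dx":-0.208,"dy":0.151,"dz":0,"ax":0.008,"ay":-0.0025,"az":0}]'
python3 - <<'E'
from h import *
p=S(.1005,-.001); go(p[0],p[1],.155,83.6)
E
```

```text
time: 12.25
tool_pos: [0.6149, -0.0627, 0.1516]
tool_rot: [-0.003, 0.746, 0.666, -0.003]
contact_force: [1.1, 1.4, -0.9]
gripper_width: 0.049
t 12.25 tcp [ 0.6149 -0.0627  0.1516] F [ 1.14  1.35 -0.9 ] go d [-0.094   0.0713 -0.0039] a [-0.0077  0.0005 -0.0003]
```

```bash
python3 -m handwheel '[{"dx":-0.04,"dy":0.03,"dz":0,"ax":0,"ay":0,"az":0},{"dx":-0.07,"dy":0.053,"dz":0,"ax":0,"ay":0,"az":0},{"dx":-0.088,"dy":0.067,"dz":0,"ax":0,"ay":0,"az":0},{"dx":-0.094,"dy":0.071,"dz":0,"ax":0,"ay":0,"az":0},{"dx":-0.094,"dy":0.071,"dz":0,"ax":0,"ay":0,"az":0}]'
python3 - <<'E'
from h import *
from plant import manip
st()
p=S(.1005,-.001); go(p[0],p[1],.155,83.6)
f=manip.grab_frame("scene"); np.savez("pics/s10.npz",**{k:np.array(v) for k,v in f.items()}); crop(f,100,180,240,380,3.5,"s10")
p=S(.1005,-.001); go(p[0],p[1],.155,83.6)
E
```

```text
time: 12.88
tool_pos: [0.6747, -0.1622, 0.1523]
tool_rot: [-0.002, 0.746, 0.666, -0.002]
contact_force: [0.7, -0.4, -0.9]
gripper_width: 0.049
t 12.88 tcp [ 0.6747 -0.1622  0.1523] stand [99.7  0.7] yaw 83.58 Fstand xyz [ 0.74 -0.28 -0.9 ] w 0.049
t 12.88 tcp [ 0.6747 -0.1622  0.1523] F [ 0.7  -0.36 -0.9 ] go d [-0.0017  0.0007 -0.0027] a [-0.0067  0.0001 -0.0003]
t 12.93 tcp [ 0.6748 -0.1618  0.1527] F [ 0.41  0.43 -1.86] go d [-0.0021  0.0007 -0.0023] a [-0.0062  0.0002  0.0003]
```

View pics/s10.png

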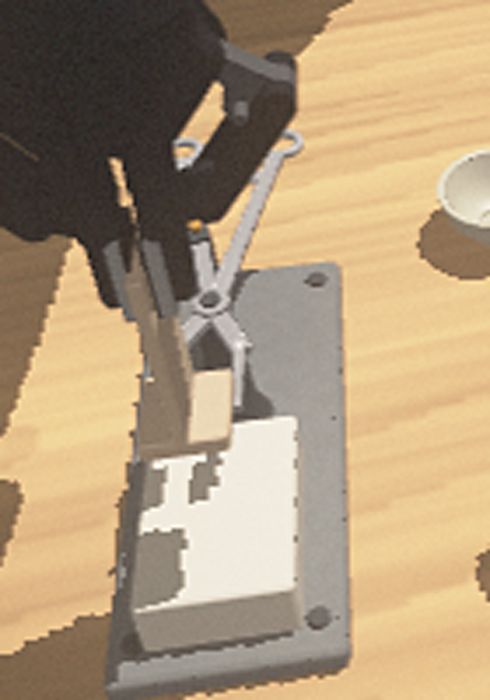

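```bash
python3 -m handwheel '[{"dx":-0.002,"dy":0.001,"dz":0.015,"ax":-0.006,"ay":0,"az":0},{"dx":-0.002,"dy":0.001,"dz":0.04,"ax":-0.006,"ay":0,"az":0},{"dx":-0.002,"dy":0.001,"dz":0.06,"ax":-0.006,"ay":0,"az":0},{"dx":-0.002,"dy":0.001,"dz":0.07,"ax":-0.006,"ay":0,"az":0},{"dx":-0.002,"dy":0.001,"dz":0.07,"ax":-0.006,"ay":0,"az":0}]'
python3 - <<'E'
from h import *
st()
p=S(.1005,-.001); go(p[0],p[1],.0765,83.6)
E
```

```text
time: 13.55
tool_pos: [0.6753, -0.1643, 0.0825]
tool_rot: [0.0, 0.745, 0.667, -0.0]
contact_force: [-0.7, -0.6, -1.1]
gripper_width: 0.052
t 13.55 tcp [ 0.6753 -0.1643  0.0825] stand [100.5  -1.3] yaw 83.6 Fstand xyz [-0.6  -0.7  -1.13] w 0.052
t 13.55 tcp [ 0.6753 -0.1643  0.0825] F [-0.67 -0.63 -1.13] go d [ 0.0003 -0.      0.006 ] a [-0.0003  0.0004  0.0001]
```

```bash
python3 -m handwheel '[{"dx":0,"dy":0,"dz":0.002,"ax":0,"ay":0,"az":0},{"dx":0,"dy":0,"dz":0.004,"ax":0,"ay":0,"az":0},{"dx":0,"dy":0,"dz":0.005,"ax":0,"ay":0,"az":0},{"dx":0,"dy":0,"dz":0.005,"ax":0,"ay":0,"az":0}]'
python3 - <<'E'
from h import *
st()
E
python3 -m handwheel '[{"dx":0,"dy":0,"dz":0.001,"ax":0,"ay":0,"az":0},{"dx":0,"dy":0,"dz":0.001,"ax":0,"ay":0,"az":0}]'
python3 - <<'E'
from h import *
st()
E
```

```text
time: 14.05
tool_pos: [0.676, -0.1648, 0.0789]
tool_rot: [0.001, 0.746, 0.666, 0.0]
contact_force: [0.4, -0.3, -1.0]
gripper_width: 0.05
t 14.05 tcp [ 0.676  -0.1648  0.0789] stand [101.4  -1.7] yaw 83.59 Fstand xyz [ 0.41 -0.26 -1.04] w 0.05
time: 14.3
tool_pos: [0.6759, -0.1648, 0.0777]
tool_rot: [0.001, 0.746, 0.666, 0.0]
contact_force: [0.5, -0.4, -0.4]
gripper_width: 0.049
t 14.3 tcp [ 0.6759 -0.1648  0.0777] stand [101.2  -1.7] yaw 83.59 Fstand xyz [ 0.57 -0.36 -0.42] w 0.049
```

```bash
python3 -m handwheel '[{"dx":0,"dy":0,"dz":0.001,"ax":0,"ay":0,"az":0},{"dx":0,"dy":0,"dz":0.001,"ax":0,"ay":0,"az":0}]'
python3 - <<'E'
from h import *
st()
E
python3 -m handwheel '[{"dx":0,"dy":0,"dz":0.001,"ax":0,"ay":0,"az":0},{"dx":0,"dy":0,"dz":0.001,"ax":0,"ay":0,"az":0}]'
python3 - <<'E'
from h import *
st()
E
```

```text
time: 14.55
tool_pos: [0.6759, -0.1647, 0.0766]
tool_rot: [0.001, 0.746, 0.666, 0.0]
contact_force: [0.3, 1.1, -0.3]
gripper_width: 0.053
t 14.55 tcp [ 0.6759 -0.1647  0.0766] stand [101.2  -1.7] yaw 83.59 Fstand xyz [ 0.12  1.16 -0.3 ] w 0.053
time: 14.8
tool_pos: [0.6761, -0.1648, 0.0763]
tool_rot: [0.001, 0.745, 0.667, 0.0]
contact_force: [0.2, 0.9, 1.7]
gripper_width: 0.051
t 14.8 tcp [ 0.6761 -0.1648  0.0763] stand [101.4  -1.7] yaw 83.6 Fstand xyz [0.13 0.9  1.68] w 0.051
```

Contact with the rest is at the expected height, reported z 0.0764. I'll look before sliding.

Run:
```python
from h import *
from plant import manip
f=manip.grab_frame("scene"); np.savez("pics/s11.npz",**{k:np.array(v) for k,v in f.items()}); crop(f,100,200,240,380,4,"s11")
```

```text
(no output)
```

View pics/s11.png

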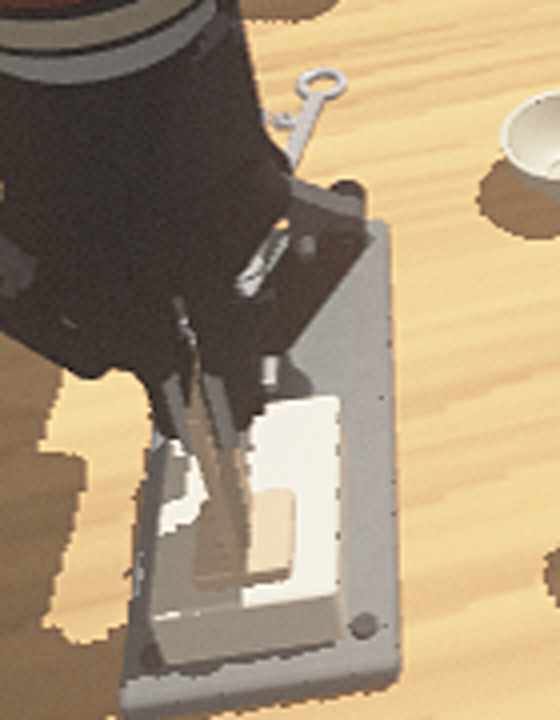

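The tile's foot is flat on the rest, at about (245,575) in the crop, with a few mm of plaster in front of it. Sliding in now.

```bash
python3 -m handwheel '[{"dx":0.0003,"dy":-0.003,"dz":-0.0004,"ax":0,"ay":0,"az":0},{"dx":0.0006,"dy":-0.007,"dz":-0.0004,"ax":0,"ay":0,"az":0},{"dx":0.0006,"dy":-0.011,"dz":-0.0004,"ax":0,"ay":0,"az":0},{"dx":0.0006,"dy":-0.014,"dz":-0.0004,"ax":0,"ay":0,"az":0},{"dx":0.0006,"dy":-0.016,"dz":-0.0004,"ax":0,"ay":0,"az":0}]'
python3 - <<'E'
from h import *
st()
E
python3 -m handwheel '[{"dx":0,"dy":-0.004,"dz":0,"ax":0,"ay":0,"az":0},{"dx":0,"dy":-0.008,"dz":0,"ax":0,"ay":0,"az":0},{"dx":0,"dy":-0.012,"dz":0,"ax":0,"ay":0,"az":0},{"dx":0,"dy":-0.015,"dz":0,"ax":0,"ay":0,"az":0}]'
python3 - <<'E'
from h import *
st()
p=S(.0637,-.001); go(p[0],p[1],.0765,83.6)
E
```

```text
time: 15.48
tool_pos: [0.66, -0.1624, 0.0763]
tool_rot: [0.001, 0.746, 0.666, 0.0]
contact_force: [0.4, 0.1, 0.0]
gripper_width: 0.05
t 15.47 tcp [ 0.66   -0.1624  0.0763] stand [85.2 -1.1] yaw 83.59 Fstand xyz [0.42 0.17 0.03] w 0.05
time: 15.98
tool_pos: [0.6451, -0.1607, 0.0763]
tool_rot: [0.001, 0.746, 0.666, 0.0]
contact_force: [0.6, 0.3, 0.3]
gripper_width: 0.049
t 15.97 tcp [ 0.6451 -0.1607  0.0763] stand [70.1 -1.1] yaw 83.59 Fstand xyz [0.56 0.33 0.34] w 0.049
t 15.97 tcp [ 0.6451 -0.1607  0.0763] F [0.59 0.27 0.34] go d [ 0.0001 -0.0064 -0.0002] a [ 0.002   0.001  -0.0001]
```

```bash
python3 -m handwheel '[{"dx":0,"dy":-0.003,"dz":0,"ax":0,"ay":0,"az":0},{"dx":0,"dy":-0.006,"dz":0,"ax":0,"ay":0,"az":0},{"dx":0,"dy":-0.0065,"dz":0.0005,"ax":0,"ay":0,"az":0},{"dx":0,"dy":-0.0065,"dz":0.0008,"ax":0,"ay":0,"az":0}]'
python3 - <<'E'
from h import *
from plant import manip
st()
f=manip.grab_frame("scene"); np.savez("pics/s12.npz",**{k:np.array(v) for k,v in f.items()}); crop(f,100,200,240,380,4,"s12")
f=manip.grab_frame("top"); np.savez("pics/t12.npz",**{k:np.array(v) for k,v in f.items()}); crop(f,340,125,420,275,4,"t12")
E
```

```text
time: 16.48
tool_pos: [0.6391, -0.16, 0.0763]
tool_rot: [0.001, 0.746, 0.666, 0.0]
contact_force: [0.3, 0.6, 7.5]
gripper_width: 0.046
t 16.48 tcp [ 0.6391 -0.16    0.0763] stand [64.1 -1.1] yaw 83.59 Fstand xyz [0.21 0.6  7.54] w 0.046
```

View pics/s12.png

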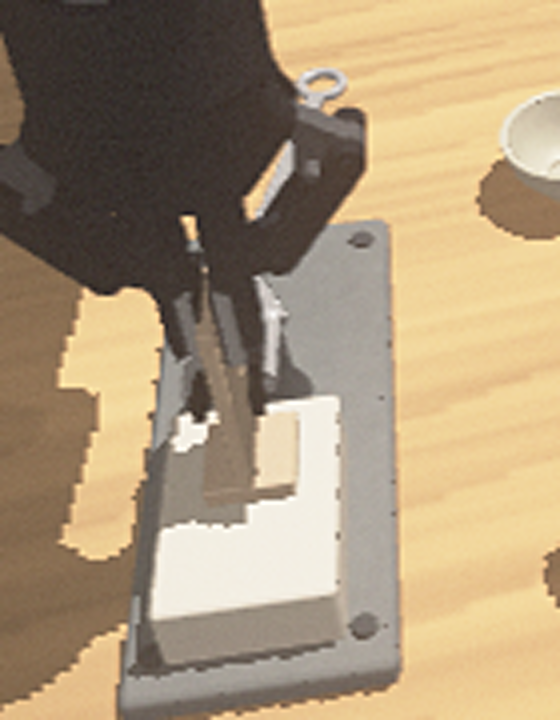

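View pics/t12.png

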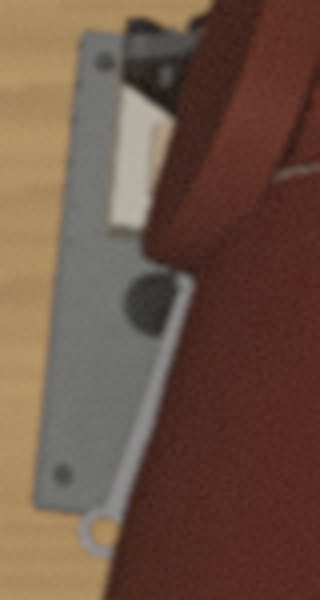

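The tile is between the jaws, with its slab between the black pads at about (205–255,400) in the crop. I'll ease the downward push, open a little, and lift off.

```bash
python3 -m handwheel '[{"dx":0,"dy":0,"dz":-0.0008,"ax":0,"ay":0,"az":0}]'; python3 -m handwheel '[{"dx":0,"dy":0,"dz":0,"ax":0,"ay":0,"az":0},{"dx":0,"dy":0,"dz":0,"ax":0,"ay":0,"az":0}]' 180;  python3 - <<'E'
from h import *
st()
E
python3 -m handwheel '[{"dx":0,"dy":0,"dz":-0.01,"ax":0,"ay":0,"az":0},{"dx":0,"dy":0,"dz":-0.04,"ax":0,"ay":0,"az":0},{"dx":0,"dy":0,"dz":-0.09,"ax":0,"ay":0,"az":0},{"dx":0,"dy":0,"dz":-0.12,"ax":0,"ay":0,"az":0}]';  python3 - <<'E'
from h import *
from plant import manip
st()
f=manip.grab_frame("scene"); np.savez("pics/s13.npz",**{k:np.array(v) for k,v in f.items()}); crop(f,100,200,240,380,4,"s13")
E
```

```text
time: 16.7
tool_pos: [0.6389, -0.16, 0.0762]
tool_rot: [0.001, 0.745, 0.667, 0.0]
contact_force: [1.4, -0.2, 1.0]
gripper_width: 0.049
time: 16.95
tool_pos: [0.638, -0.1598, 0.0751]
tool_rot: [0.0, 0.746, 0.666, -0.0]
contact_force: [0.4, -0.1, 0.4]
gripper_width: 0.295
t 16.95 tcp [ 0.638  -0.1598  0.0751] stand [63. -1.] yaw 83.59 Fstand xyz [ 0.41 -0.01  0.37] w 0.295
time: 17.45
tool_pos: [0.6396, -0.1602, 0.2001]
tool_rot: [0.003, 0.746, 0.666, 0.001]
contact_force: [-0.5, 0.3, 0.1]
gripper_width: 0.294
t 17.45 tcp [ 0.6396 -0.1602  0.2001] stand [64.6 -1.2] yaw 83.59 Fstand xyz [-0.54  0.23  0.07] w 0.294
```

View pics/s13.png

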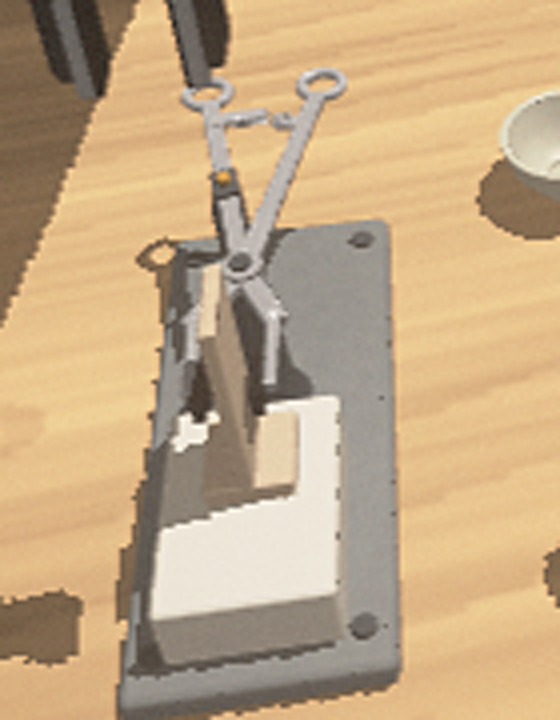

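The tile stands free on the rest between the open pads, with its slab at about (230,390) and the foot level. Next I'll shut the gripper and go to the outer side of the free ring.

```bash
python3 -m handwheel '[{"dx":0.012,"dy":-0.04,"dz":0,"ax":0,"ay":0,"az":0},{"dx":0.03,"dy":-0.09,"dz":0,"ax":0,"ay":0,"az":0},{"dx":0.05,"dy":-0.14,"dz":0,"ax":0,"ay":0,"az":0},{"dx":0.065,"dy":-0.175,"dz":0.02,"ax":0,"ay":0,"az":0},{"dx":0.067,"dy":-0.1846,"dz":0.06,"ax":0,"ay":0,"az":0}]' 255;  python3 -m handwheel '[{"dx":0,"dy":0,"dz":0.03,"ax":0,"ay":0,"az":0},{"dx":0,"dy":0,"dz":0.04,"ax":0,"ay":0,"az":0},{"dx":0,"dy":0,"dz":0.04,"ax":0,"ay":0,"az":0}]'
python3 - <<'E'
from h import *
from plant import manip
st()
p=S(-.12,.066); go(p[0],p[1],.038,83.6)
f=manip.grab_frame("scene"); np.savez("pics/s14.npz",**{k:np.array(v) for k,v in f.items()}); crop(f,120,130,240,270,5,"s14")
f=manip.grab_frame("wrist"); np.savez("pics/w14.npz",**{k:np.array(v) for k,v in f.items()}); crop(f,160,150,340,330,4,"w14")
E
```

```text
time: 18.12
tool_pos: [0.4629, -0.0723, 0.1375]
tool_rot: [0.003, 0.745, 0.667, 0.002]
contact_force: [1.1, 0.3, -0.6]
gripper_width: 0.002
time: 18.5
tool_pos: [0.4627, -0.0728, 0.0958]
tool_rot: [0.001, 0.746, 0.666, 0.0]
contact_force: [-0.4, 0.0, 0.6]
gripper_width: 0.001
t 18.5 tcp [ 0.4627 -0.0728  0.0958] stand [-120.9   66. ] yaw 83.59 Fstand xyz [-0.38 -0.03  0.57] w 0.001
t 18.5 tcp [ 0.4627 -0.0728  0.0958] F [-0.39  0.01  0.57] go d [0.0001 0.0008 0.0578] a [ 0.0011  0.0008 -0.0002]
```

View pics/s14.png

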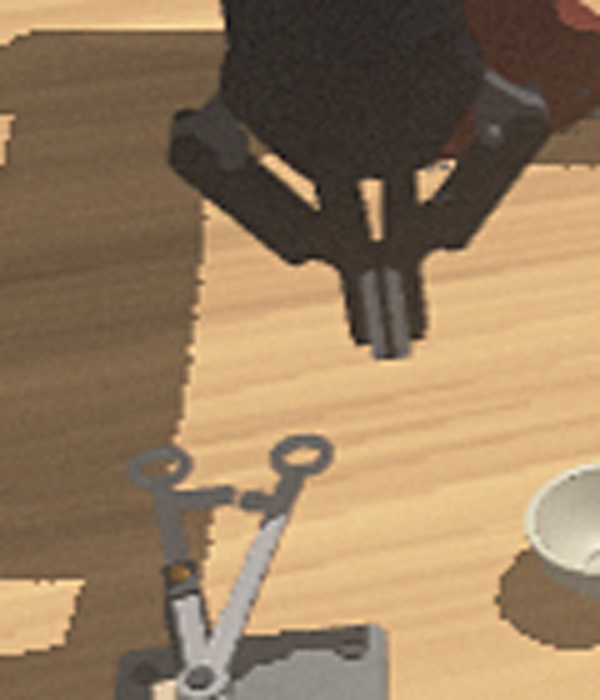

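View pics/w14.png

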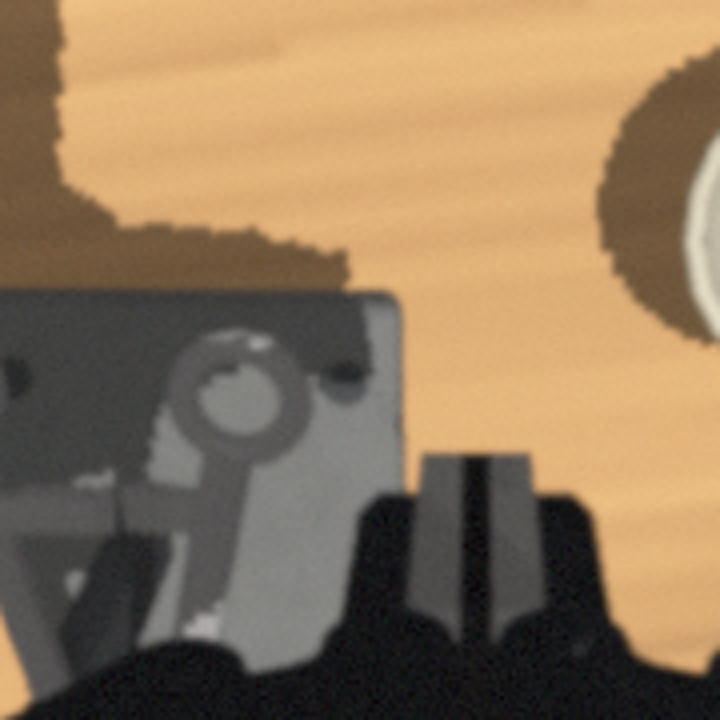

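```bash
python3 -m handwheel '[{"dx":0,"dy":0.001,"dz":0.02,"ax":0,"ay":0,"az":0},{"dx":0,"dy":0.001,"dz":0.045,"ax":0,"ay":0,"az":0},{"dx":0,"dy":0.001,"dz":0.058,"ax":0,"ay":0,"az":0},{"dx":-0.003,"dy":0.001,"dz":0.058,"ax":0,"ay":0,"az":0},{"dx":-0.006,"dy":0.001,"dz":0.058,"ax":0,"ay":0,"az":0}]';python3 - <<'E'
from h import *
from plant import manip
st()
f=manip.grab_frame("scene"); np.savez("pics/s15.npz",**{k:np.array(v) for k,v in f.items()}); crop(f,120,130,240,270,5,"s15")
E
```

```text
time: 19.23
tool_pos: [0.4642, -0.0795, 0.0391]
tool_rot: [0.002, 0.745, 0.667, 0.001]
contact_force: [-0.0, 0.5, -0.3]
gripper_width: 0.003
t 19.23 tcp [ 0.4642 -0.0795  0.0391] stand [-118.7   59.5] yaw 83.6 Fstand xyz [-0.06  0.48 -0.32] w 0.003
```

View pics/s15.png

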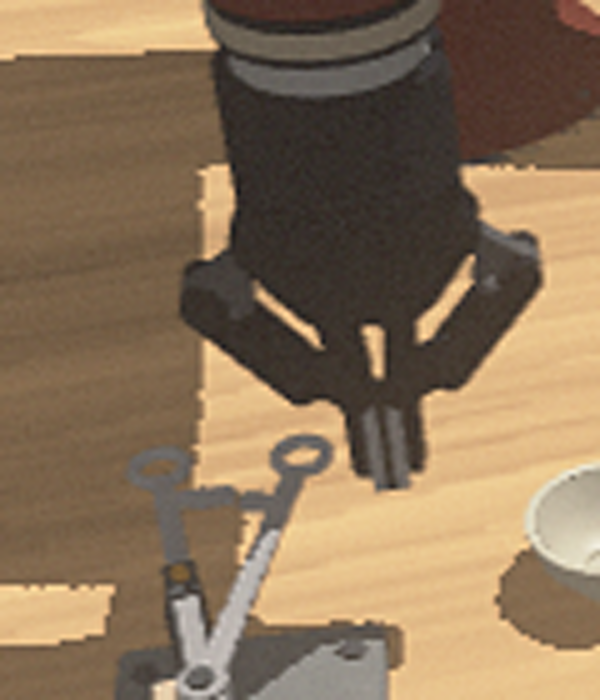

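```bash
python3 -m handwheel '[{"dx":-0.0015,"dy":0,"dz":0,"ax":0,"ay":0,"az":0},{"dx":-0.003,"dy":-0.0005,"dz":0.001,"ax":0,"ay":0,"az":0}]' >/dev/null; python3 -c "
from h import *
st()";python3 -m handwheel '[{"dx":-0.0015,"dy":0,"dz":0,"ax":0,"ay":0,"az":0},{"dx":-0.003,"dy":0,"dz":0,"ax":0,"ay":0,"az":0}]' >/dev/null; python3 -c "
from h import *
st()";python3 -m handwheel '[{"dx":-0.0015,"dy":0,"dz":0,"ax":0,"ay":0,"az":0},{"dx":-0.003,"dy":-0.0005,"dz":0,"ax":0,"ay":0,"az":0}]' >/dev/null; python3 -c "
from h import *
st()"
```

```text
t 19.52 tcp [ 0.4628 -0.0821  0.0374] stand [-119.8   56.7] yaw 83.59 Fstand xyz [ 0.31 -0.21 -0.4 ] w -0.003
t 19.77 tcp [ 0.462  -0.0849  0.0368] stand [-120.3   53.8] yaw 83.59 Fstand xyz [-0.98 -0.17  0.14] w 0.002
t 20.02 tcp [ 0.461  -0.0876  0.0366] stand [-120.9   51. ] yaw 83.59 Fstand xyz [-1.13  0.85  0.03] w -0.0
```

```bash
python3 -m handwheel '[{"dx":-0.001,"dy":0,"dz":0,"ax":0,"ay":0,"az":0},{"dx":-0.002,"dy":0,"dz":0,"ax":0,"ay":0,"az":0}]' >/dev/null; python3 -c "
from h import *
st()";python3 -m handwheel '[{"dx":-0.001,"dy":0,"dz":0,"ax":0,"ay":0,"az":0},{"dx":-0.002,"dy":0,"dz":0,"ax":0,"ay":0,"az":0}]' >/dev/null; python3 -c "
from h import *
st()";python3 -m handwheel '[{"dx":-0.001,"dy":0,"dz":0,"ax":0,"ay":0,"az":0},{"dx":-0.002,"dy":0,"dz":0,"ax":0,"ay":0,"az":0}]' >/dev/null; python3 -c "
from h import *
st()";python3 -m handwheel '[{"dx":-0.001,"dy":0,"dz":0,"ax":0,"ay":0,"az":0},{"dx":-0.002,"dy":0,"dz":0,"ax":0,"ay":0,"az":0}]' >/dev/null; python3 -c "
from h import *
st()"
```

```text
t 20.27 tcp [ 0.4607 -0.0896  0.0366] stand [-121.   49.] yaw 83.59 Fstand xyz [-1.5   1.57 -0.58] w 0.002
t 20.52 tcp [ 0.4602 -0.0909  0.0363] stand [-121.4   47.6] yaw 83.59 Fstand xyz [-2.32  5.51 -1.14] w -0.002
t 20.77 tcp [ 0.4599 -0.0931  0.0362] stand [-121.5   45.5] yaw 83.6 Fstand xyz [-1.93  3.82 -1.74] w -0.004
t 21.02 tcp [ 0.4593 -0.0949  0.0361] stand [-121.8   43.6] yaw 83.59 Fstand xyz [-3.86  5.04 -0.64] w -0.0
```

```bash
python3 -m handwheel '[{"dx":-0.001,"dy":0,"dz":0,"ax":0,"ay":0,"az":0}]' >/dev/null; python3 -c "
from h import *
st()";python3 -m handwheel '[{"dx":-0.001,"dy":0,"dz":0,"ax":0,"ay":0,"az":0}]' >/dev/null; python3 -c "
from h import *
st()";python3 -m handwheel '[{"dx":-0.001,"dy":0,"dz":0,"ax":0,"ay":0,"az":0}]' >/dev/null; python3 -c "
from h import *
st()";python3 -m handwheel '[{"dx":-0.001,"dy":0,"dz":0,"ax":0,"ay":0,"az":0}]' >/dev/null; python3 -c "
from h import *
st()";python3 -m handwheel '[{"dx":-0.001,"dy":0,"dz":0,"ax":0,"ay":0,"az":0}]' >/dev/null; python3 -c "
from h import *
st()";python3 -m handwheel '[{"dx":-0.001,"dy":0,"dz":0,"ax":0,"ay":0,"az":0}]' >/dev/null; python3 -c "
from h import *
st()"
```

```text
t 21.15 tcp [ 0.4591 -0.0957  0.036 ] stand [-121.9   42.8] yaw 83.59 Fstand xyz [-0.61  0.61 -1.38] w 0.005
t 21.27 tcp [ 0.4593 -0.0972  0.0363] stand [-121.5   41.3] yaw 83.59 Fstand xyz [-2.77  4.46 -0.84] w -0.001
t 21.4 tcp [ 0.4591 -0.0979  0.0362] stand [-121.7   40.6] yaw 83.58 Fstand xyz [-3.25  5.83 -1.04] w 0.0
t 21.52 tcp [ 0.4591 -0.099   0.0362] stand [-121.6   39.5] yaw 83.59 Fstand xyz [-0.54  3.12 -0.31] w 0.001
t 21.65 tcp [ 0.4591 -0.1002  0.0363] stand [-121.5   38.3] yaw 83.59 Fstand xyz [-2.68  4.55 -1.21] w -0.002
t 21.77 tcp [ 0.4588 -0.1009  0.0362] stand [-121.7   37.6] yaw 83.58 Fstand xyz [-3.41  5.57 -0.59] w 0.002
```

```bash
python3 -m handwheel '[{"dx":-0.001,"dy":0,"dz":0,"ax":0,"ay":0,"az":0}]' >/dev/null; python3 -c "
from h import *
st()";python3 -m handwheel '[{"dx":-0.001,"dy":0,"dz":0,"ax":0,"ay":0,"az":0}]' >/dev/null; python3 -c "
from h import *
st()";python3 -m handwheel '[{"dx":-0.001,"dy":0,"dz":0,"ax":0,"ay":0,"az":0}]' >/dev/null; python3 -c "
from h import *
st()";python3 -m handwheel '[{"dx":-0.001,"dy":0,"dz":0,"ax":0,"ay":0,"az":0}]' >/dev/null; python3 -c "
from h import *
st()"
```

```text
t 21.9 tcp [ 0.4586 -0.1016  0.0361] stand [-121.8   36.8] yaw 83.58 Fstand xyz [-3.84  7.78 -1.08] w -0.0
t 22.02 tcp [ 0.4587 -0.1031  0.0363] stand [-121.5   35.4] yaw 83.59 Fstand xyz [-3.84  5.1  -1.44] w -0.001
t 22.15 tcp [ 0.4584 -0.1038  0.0362] stand [-121.7   34.6] yaw 83.59 Fstand xyz [-3.79  6.79 -0.82] w -0.006
t 22.27 tcp [ 0.4582 -0.1045  0.0361] stand [-121.8   33.9] yaw 83.58 Fstand xyz [-4.28  5.8  -1.46] w -0.002
```

Run:
```python
from h import *
from plant import manip
f=manip.grab_frame("scene"); np.savez("pics/s16.npz",**{k:np.array(v) for k,v in f.items()}); crop(f,130,240,190,330,8,"s16")
st()
f=manip.grab_frame("top"); np.savez("pics/t16.npz",**{k:np.array(v) for k,v in f.items()}); crop(f,375,140,410,175,16,"t16"); st()
```

```text
t 22.32 tcp [ 0.4582 -0.1046  0.0361] stand [-121.8   33.8] yaw 83.58 Fstand xyz [-4.23  6.63 -0.13] w -0.0
t 22.38 tcp [ 0.4582 -0.1046  0.0361] stand [-121.8   33.8] yaw 83.58 Fstand xyz [-3.17  6.32  0.15] w 0.004
```

View pics/s16.png

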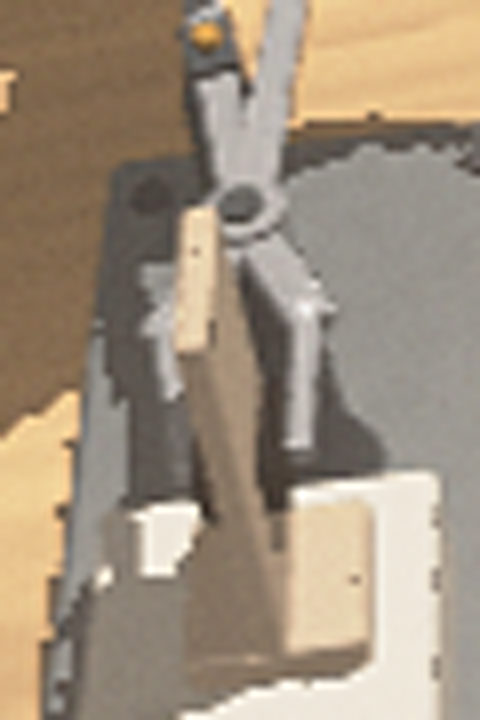

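View pics/t16.png

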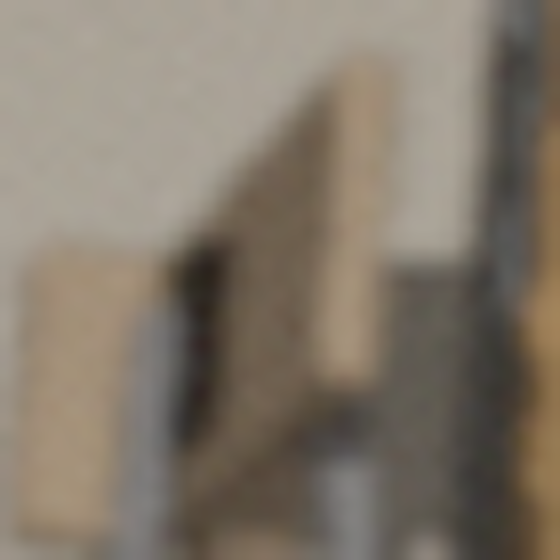

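```bash
cat > m.sh <<'E'
python3 -c "
from h import *
st()"
E
python3 -m handwheel '[{"dx":-0.0005,"dy":0,"dz":0,"ax":0,"ay":0,"az":0}]' >/dev/null; sh m.sh; python3 -m handwheel '[{"dx":-0.0005,"dy":0,"dz":0,"ax":0,"ay":0,"az":0}]' >/dev/null; sh m.sh; python3 -m handwheel '[{"dx":-0.0005,"dy":0,"dz":0,"ax":0,"ay":0,"az":0}]' >/dev/null; sh m.sh; python3 -m handwheel '[{"dx":-0.0005,"dy":0,"dz":0,"ax":0,"ay":0,"az":0}]' >/dev/null; sh m.sh
```

```text
t 22.5 tcp [ 0.4581 -0.1048  0.036 ] stand [-121.9   33.6] yaw 83.58 Fstand xyz [-4.23  6.9  -0.67] w -0.002
t 22.62 tcp [ 0.4583 -0.1057  0.0362] stand [-121.6   32.7] yaw 83.59 Fstand xyz [-3.16  5.75 -0.23] w -0.001
t 22.75 tcp [ 0.4581 -0.1061  0.0362] stand [-121.7   32.3] yaw 83.58 Fstand xyz [-3.99  6.44 -0.14] w -0.002
t 22.88 tcp [ 0.458  -0.1065  0.0361] stand [-121.8   32. ] yaw 83.58 Fstand xyz [-3.16  7.36 -0.86] w -0.001
```

```bash
python3 -m handwheel '[{"dx":-0.0005,"dy":0,"dz":0,"ax":0,"ay":0,"az":0}]' >/dev/null; sh m.sh; python3 -m handwheel '[{"dx":-0.0005,"dy":0,"dz":0,"ax":0,"ay":0,"az":0}]' >/dev/null; sh m.sh; python3 -m handwheel '[{"dx":-0.0005,"dy":0,"dz":0,"ax":0,"ay":0,"az":0}]' >/dev/null; sh m.sh; python3 -m handwheel '[{"dx":-0.0005,"dy":0,"dz":0,"ax":0,"ay":0,"az":0}]' >/dev/null; sh m.sh
```

```text
t 23.0 tcp [ 0.458  -0.1067  0.0361] stand [-121.8   31.7] yaw 83.58 Fstand xyz [-2.72  7.82  0.28] w -0.002
t 23.12 tcp [ 0.4579 -0.107   0.036 ] stand [-121.9   31.4] yaw 83.58 Fstand xyz [-2.96  8.99 -0.97] w 0.001
t 23.25 tcp [ 0.4578 -0.1074  0.036 ] stand [-121.9   31. ] yaw 83.58 Fstand xyz [-4.34  8.51  0.44] w 0.002
t 23.38 tcp [ 0.4577 -0.1077  0.0359] stand [-122.    30.7] yaw 83.58 Fstand xyz [-3.49 10.2  -0.12] w -0.002
```

```bash
python3 -m handwheel '[{"dx":-0.0005,"dy":0,"dz":0,"ax":0,"ay":0,"az":0}]' >/dev/null; sh m.sh; python3 -m handwheel '[{"dx":-0.0005,"dy":0,"dz":0,"ax":0,"ay":0,"az":0}]' >/dev/null; sh m.sh; python3 -m handwheel '[{"dx":-0.0003,"dy":0,"dz":0,"ax":0,"ay":0,"az":0}]' >/dev/null; sh m.sh
```

```text
t 23.5 tcp [ 0.4576 -0.1081  0.0359] stand [-122.    30.3] yaw 83.58 Fstand xyz [-4.42  9.44  1.22] w -0.004
t 23.62 tcp [ 0.4574 -0.109   0.036 ] stand [-122.1   29.4] yaw 83.59 Fstand xyz [-4.35  8.98 -0.15] w 0.003
t 23.75 tcp [ 0.4574 -0.1092  0.036 ] stand [-122.1   29.2] yaw 83.58 Fstand xyz [-3.84  8.47  0.19] w -0.001
```

The clicks came at tool y of about 40, 37, 33.4 and 30.2, with the force starting to rise at about 34.5. So 30.2 is the second click after the jaws met, and another would clamp about 4 N harder. I'll let the handle back slowly onto this tooth.

```bash
python3 -m handwheel '[{"dx":0.0004,"dy":0,"dz":0,"ax":0,"ay":0,"az":0},{"dx":0.0008,"dy":0,"dz":0,"ax":0,"ay":0,"az":0}]' >/dev/null; sh m.sh; python3 -m handwheel '[{"dx":0.0004,"dy":0,"dz":0,"ax":0,"ay":0,"az":0},{"dx":0.0008,"dy":0,"dz":0,"ax":0,"ay":0,"az":0}]' >/dev/null; sh m.sh; python3 -m handwheel '[{"dx":0.0004,"dy":0,"dz":0,"ax":0,"ay":0,"az":0},{"dx":0.0008,"dy":0,"dz":0,"ax":0,"ay":0,"az":0}]' >/dev/null; sh m.sh; python3 -m handwheel '[{"dx":0.0004,"dy":0,"dz":0,"ax":0,"ay":0,"az":0},{"dx":0.0008,"dy":0,"dz":0,"ax":0,"ay":0,"az":0}]' >/dev/null; sh m.sh
```

```text
t 24.0 tcp [ 0.4575 -0.1088  0.036 ] stand [-122.    29.6] yaw 83.59 Fstand xyz [-4.88  6.43 -0.24] w 0.001
t 24.25 tcp [ 0.4577 -0.1083  0.0361] stand [-121.9   30.1] yaw 83.59 Fstand xyz [-4.97  6.31  0.75] w 0.001
t 24.5 tcp [ 0.4579 -0.1077  0.0362] stand [-121.8   30.7] yaw 83.59 Fstand xyz [-4.99  4.7   0.98] w -0.003
t 24.75 tcp [ 0.4585 -0.1075  0.0365] stand [-121.2   31. ] yaw 83.6 Fstand xyz [-2.54  3.14  0.05] w -0.002
```

```bash
python3 -m handwheel '[{"dx":0.0004,"dy":0,"dz":0,"ax":0,"ay":0,"az":0},{"dx":0.0008,"dy":0,"dz":0,"ax":0,"ay":0,"az":0}]' >/dev/null; sh m.sh; python3 -m handwheel '[{"dx":0.0004,"dy":0,"dz":0,"ax":0,"ay":0,"az":0},{"dx":0.0008,"dy":0,"dz":0,"ax":0,"ay":0,"az":0}]' >/dev/null; sh m.sh;python3 -m handwheel '[{"dx":0.0004,"dy":0,"dz":0,"ax":0,"ay":0,"az":0},{"dx":0.0008,"dy":0,"dz":0,"ax":0,"ay":0,"az":0}]' >/dev/null; sh m.sh; python3 -m handwheel '[{"dx":0.0005,"dy":0,"dz":0,"ax":0,"ay":0,"az":0},{"dx":0.001,"dy":0,"dz":0,"ax":0,"ay":0,"az":0}]' >/dev/null; sh m.sh
```

```text
t 25.0 tcp [ 0.4594 -0.1073  0.037 ] stand [-120.4   31.2] yaw 83.59 Fstand xyz [-1.3   1.11 -1.65] w -0.001
t 25.25 tcp [ 0.46   -0.1069  0.0374] stand [-119.8   31.8] yaw 83.6 Fstand xyz [-0.41 -0.35 -0.24] w 0.002
t 25.5 tcp [ 0.4596 -0.1056  0.0371] stand [-120.4   33. ] yaw 83.59 Fstand xyz [ 0.44  0.41 -0.43] w 0.0
t 25.75 tcp [ 0.4594 -0.1044  0.0368] stand [-120.7   34.2] yaw 83.6 Fstand xyz [0.08 0.69 0.54] w 0.002
```

The force fell to zero at y of about 31.3 while the tool kept retreating, so the ratchet holds the handle. I'll back off, lift clear and check with the cameras.

```bash
python3 -m handwheel '[{"dx":0.01,"dy":0,"dz":0,"ax":0,"ay":0,"az":0},{"dx":0.025,"dy":0,"dz":0,"ax":0,"ay":0,"az":0},{"dx":0.035,"dy":0,"dz":-0.03,"ax":0,"ay":0,"az":0},{"dx":0.05,"dy":0,"dz":-0.08,"ax":0,"ay":0,"az":0},{"dx":0.1,"dy":0,"dz":-0.11,"ax":0,"ay":0,"az":0}]' >/dev/null; python3 -m handwheel '[{"dx":0.05,"dy":0,"dz":0,"ax":0,"ay":0,"az":0},{"dx":0.1,"dy":0,"dz":0,"ax":0,"ay":0,"az":0},{"dx":0.14,"dy":0,"dz":0,"ax":0,"ay":0,"az":0},{"dx":0.14,"dy":0,"dz":0,"ax":0,"ay":0,"az":0}]' >/dev/null
python3 - <<'E'
from h import *
from plant import manip
st()
f=manip.grab_frame("top"); np.savez("pics/t17.npz",**{k:np.array(v) for k,v in f.items()}); crop(f,340,125,420,275,4,"t17")
f=manip.grab_frame("scene"); np.savez("pics/s17.npz",**{k:np.array(v) for k,v in f.items()}); crop(f,110,200,230,380,4,"s17"); cv2.imwrite("pics/s17f.png",f["image"])
E
```

```text
t 26.88 tcp [0.4853 0.1373 0.1465] stand [-121.8  277.2] yaw 83.88 Fstand xyz [-0.35  0.01 -0.25] w 0.001
```

View pics/t17.png

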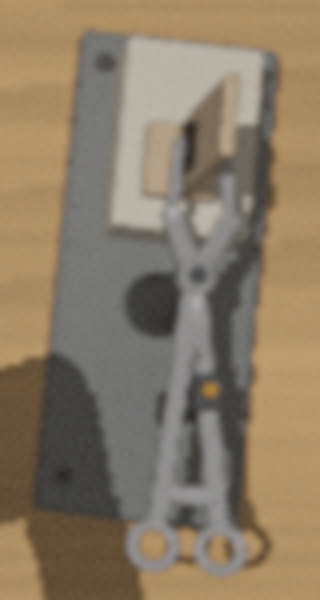

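View pics/s17.png

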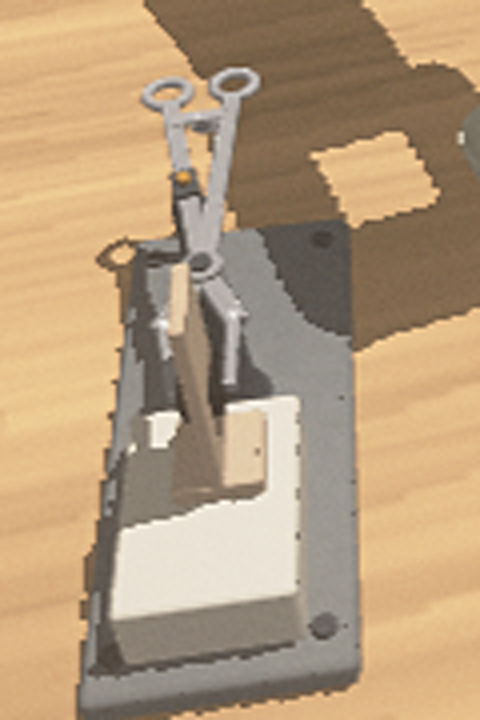

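View pics/s17f.png

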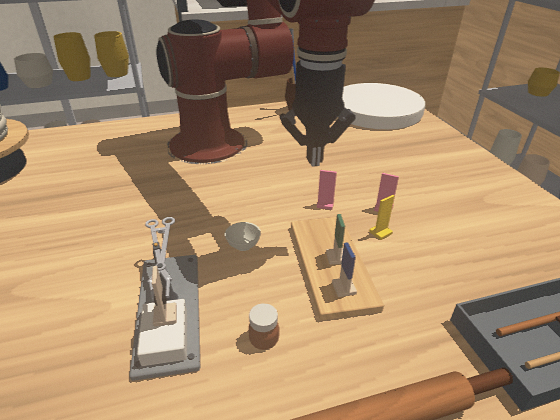

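The views show the bare tile upright between the pads, the ring centres about 30 mm apart (51 open, 38 as parked), and the other items where they were. The arm is clear, so I'm handing in.

```bash
python3 -c "
from plant import manip
print(manip.job_done())"
```

```text
the job is handed in; nothing more can be done
None
```

I handed the job in at about 27 s of the 64 s allowed; no verdict was reported. The forceps are locked on the bare tile, and the robot is clear and touching nothing.

- **Unlocking:** I pressed the free ring down to about 11 N and drew it 14 mm out to its open stop. The picture showed the ratchet bars apart.
- **Placing the tile:** I set the bare tile down at rest_front, slid it to tile_seat and let go; it stood upright. Easing it down at the seat pressed it onto the plaster with 7.5 N for a moment.
- **Closing:** I pushed the ring's outer side in steps of 1 mm, then 0.5 mm. The force began to climb about 34.5 mm along the push, as the jaws met the tile, and clicks followed at about 33.4 and 30.2 mm. It peaked near 10 N at the second.
- **Letting back:** The force fell to zero while the tool kept retreating, so the ratchet holds the handle.

**Last checks:** The tile is upright between the pads, and the ring centres are about 30 mm apart. The glazed tiles, jar, bowl and look-alikes looked unmoved in the last picture.

**Disagreements and uncertainties:**
- The fingertips really end about 34 mm short of the reported TCP. Two cameras and the touch on the ring agreed on this, so I worked to the measured height.
- The moment the jaws met was faint: one click earlier had a single high reading of 7.8 N. "Second click" could therefore be one off.
- I stopped at about 10 N rather than 12 N, because I judged that 12 N would fall short of the next click and so end on the same tooth.
- I estimate the clamp at about 4 to 8 N from the ring forces. I did not measure it directly.

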